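# Check the fuse behind a pump controller's drop-down door

### The arm

A 7-joint arm with a two-finger parallel gripper is mounted at the origin on the work surface. World frame = base frame: x ahead of the robot, y to its left, z up, the work surface at z = 0. Lengths are in m, angles in rad, forces in N, time in s.
With the tool pointing down it reaches from about 0.4 to 0.875 m from the base axis. Payload 19.3 kg.
Tool frame: the origin (TCP) lies at the very end of the fingers, on their centre line; the grasp point (between the pads) lies 19 mm behind it; z points along the fingers, y is the direction in which the jaws open and shut (so a half turn about z gives the same grasp; the last joint's range is limited). The gripper opens to 85 mm and grips with 20 to 120 N. Pads are 22 mm wide; open, the fingers measure 114 mm over their backs; the gripper's body (76 mm by 85 mm) begins 54 mm behind the grasp point. The pads swing forward as they close: fully open they stand 13 mm farther back than shut.
Start: joints at [-1.383, 0.521, -0.036, 1.599, 0.021, 1.021, -0.113], TCP at [0.159, 0.604, 0.231] pointing down, gripper open.
Joint ranges: [-2.91, 2.91], [-0.3, 2.13], [-1.5, 1.42], [0.17, 2.43], [-1.26, 4.41], [0.16, 1.93], [-2.52, 2.52]. Speed limits (rad/s): [1.89, 1.89, 2.39, 2.39, 3.01, 3.01, 3.01].

### API

Orientations are given as [roll, pitch, yaw] about the fixed x, y, z axes, in that order (R = Rz(yaw) Ry(pitch) Rx(roll)).
In Python, from workcell import bot gives the robot as it stands. The module is installed in compiled form; this text tells all that it offers.
- The arm moves only by the shell command python3 -m inch 'ROWS' [FORCE]. ROWS is JSON, a list of rows, each an object of numbers: "dx", "dy", "dz": the shift along the tool's x, y, z in mm; "rx", "ry", "rz": the turn, a rotation vector about the tool's x, y, z in rad; "hand": the closure, from -1 (fully open) to 1 (shut), so that 0 is half open. In form: [{"dx": .., "dy": .., "dz": .., "rx": .., "ry": .., "rz": .., "hand": ..}, ...]. A call has 1 to 10 rows; each row shifts and turns the commanded pose from where the row before left it, along the tool's axes as they then stand; what a row does not reach is not made up. A row lasts 1/10 s, in which the tool goes at most 50 mm and 8.59 degrees, less where a joint would pass 70% of its speed; a pose out of reach is approached as far as the arm can. A call with a gripper value outside its range is refused whole. The fingers move at their own pace and stop on an object; FORCE is the grip in N (left out, the last holds). Time passes only in rows, so rows that do not move let the fingers close. It gives the time, the measured TCP pose, the force and the opening at its end, in the units of the state.
- bot.observe(): the state, without advancing time (a new reading comes with each control period).
- bot.grab_frame(name): name is "scene" or "top" or "wrist"; returns (picture, depth): 384x512x3 uint8, red, green, blue; 384x512 float32, m along the optical axis (not along the pixel's ray), 0 where there is no reading.
- bot.get_calibration(name): a dict with "vertical_fov" (degrees; the focal length in pixels is half the picture's height over the tangent of half this angle, whatever the lens; pixels are square), "cx", "cy" (the principal point, pixels), "k1" (the pictures are not rectified: a ray, as slopes to the right and down, at radius r is drawn at 1 + k1 r^2 times it, then the intrinsics apply), "origin" and "orientation" of the camera in the world. Camera axes: x right, y down, z forward; pixel columns grow to the right and rows downward; lengths in m; the calibration is good to about 2 mm. A picture is of the moment at which its call begins: read the wrist's pose just before it. get_calibration takes no time and is no camera call; for the wrist camera it gives the pose at the moment of the call.
- bot.job_done(): hands the job in, once; it reports no verdict.
Trained networks look in the newest picture that a camera, given by its name, has taken for a name from the list of things; names that differ only in an ending like _2 or _b are one class to them, and where a whole thing is asked for, a point or a joint stands for the part that bears it (a point fixed in the world has none). Each returns a list of dicts, best first, with "score" (0 to 1); they miss things now and then, are a little off and sometimes report something else, mostly with a low value. They report only what shows in the picture. A call takes as long as a camera call. They do not tell look-alikes from the thing itself.
- bot.trace(camera, target): "region" (384x512 bool, what is visible of it) and "box" ([left, top, right, bottom] in pixels, round what is visible of it).
- bot.tip_of(camera, target): "centre" ([row, column] in pixels: a listed point, or the origin of a listed thing).
The state is a dict: "clock": time; "qpos": joint angles; "qd": joint speeds; "joint_efforts": joint torques, N m; "position": TCP position; "tool_rot": TCP orientation; "force": force on the tool from outside, world axes, zero at the start; "moment": the same for the moment, N m; "grip_width": finger opening in m.
Only numpy, scipy, OpenCV 4.12 (cv2) and the standard library are available. Lean on these libraries where they do the work, as an engineer would, in place of code of your own. Each camera call takes 0.05 s, during which the arm holds its last target.

### The job

Check the fuse in the pump controller: ease its drop-down front door all the way down, take the test pen from the bench mat and touch its metal tip lightly, for a moment each, first on the fuse's supply end (the cap next to the terminal block) and then on its other end. Then lay the pen flat on the mat again and push the door up until its catch snaps it fully shut, leaving the other things on the bench where they are.

Things in the scene. Friction and masses are not known exactly. Their poses are not given: they have to be found in the camera images.
- controller: Sump-pump controller: grey steel box 110 (x) x 220 (y) x 140 (z) mm, fixed to the bench on two steel legs, its underside 120 mm and its top 260 mm above the bench. Origin on the bench under its middle; x points to its back, so the door is on its -x side, facing the robot. Each leg (at y +-85 mm) has a 6 mm thick foot reaching to x = -50 mm; otherwise the space under the open door is clear.
- door (a joint): Angle (rad) of the front door, hinged at the bottom: 0 shut, upright; 1.5 fully down on its stop, near level, inside up. The stiff hinge stays where it is left; 1 to 7 N at the lip move it. Over the last 0.1 rad a spring catch acts: getting past its crest at 0.055, either way, takes about 12 N at the lip; below 0.025 it pulls the door fully shut, between it may stick, not shut.
- door_hinge (a point): Middle of the hinge line, 122 mm above the bench, 58 mm in front of the controller's origin. Turns with the door: z from the hinge to the lip, x out of the door's inside face (up when the door is down), y along the hinge as the controller's y. The door is a sheet 218 mm wide, 4 mm thick, 138 mm high.
- door_lip (a point): Middle of the free edge of the finger lip, same axes as door_hinge. The lip is flat, 140 mm wide and 5 mm thick, and carries the middle of the door's upper edge on to 162 mm from the hinge line; with the door shut it rises 24 mm above the box's top, so it can be hooked from behind or pinched from above.
- fuse_supply: Supply-side metal end cap, in its clip, of the cartridge fuse on the circuit board on the door's inside: 12 x 10 x 12 mm, the end on the controller's +y side, next to the grey three-screw terminal block. The fuse, 43 mm long, lies along y, 90 mm from the hinge. Origin in the mid-plane of the door sheet: use the point on its top. Nothing on the board stands higher than the caps.
- fuse_supply_top (a point): Centre of that cap's outer face, 35 mm off the door's mid-plane: the point to touch. Axes as the door's, x is outward (up when the door is down). The touch counts within 12 mm of it.
- fuse_load: The fuse's other end cap and clip, the same shape, on the controller's -y side, 33 mm from the first, on the side of the white relay.
- fuse_load_top (a point): Centre of that cap's outer face, as for the supply end.
- tester: Cordless test pen, about 45 g, lying on the mat: a black flat-sided body 95 mm long, 18 wide, 16 high, with a pocket clip on top and a thin steel shaft, 145 mm overall. Origin on its underside; x points along it to the tip, z up. The body reaches from x = -60 to +35 mm; grip it across y near the origin.
- tester_tip (a point): Point of the pen's steel shaft (radius 3 mm), 85 mm ahead of its origin and 8 mm above its underside; x points out along the pen.
- mat: Flat grey rubber bench mat 260 (x) x 200 (y) x 3 mm, fixed to the bench, left or right of the controller. Origin at its centre on the bench.
- screwdriver: Bystander: a screwdriver with a wooden handle, lying on the mat beside the pen.
- tote: Bystander: a fixed open wooden tool tote 280 x 180 mm, 125 mm high over its handle, on the side where the mat is not. Origin under its centre.
- jar: Bystander: a glass screw-top jar, 64 mm across and 85 mm high, beside the controller. Origin under its centre.
- tape_measure: Bystander: a black tape measure, 70 x 34 x 62 mm, beside the controller on the other side. Origin under its centre.
There are look-alikes about, which are no part of the job. Of the things that look like the tester, take the one that is farthest to the robot's right at the start.

How it is judged:
By the outcome, as a careful person would: the job done as asked, in the order asked, and still so for the second after the job is handed in, with the robot touching nothing.
It also fails if it takes over 72 s, if anything falls off the work surface, if the arm or the gripper's body presses on something with over 40 N, if the wrist force passes 120 N, or if a joint passes its speed limit or range.

## Working session

There is one attempt and no reset: what is moved stays moved. The work goes in short steps, Python scripts to look and compute and a shell command to move; the robot and the scene stay as the last step left them, time stands still between calls to the robot, and variables do not carry over. Pictures are saved under pics/ and viewed, and the job is handed in when it is done.

```bash
mkdir -p pics; ls
cat > h.py <<'E'
import numpy as np, cv2
from scipy.spatial.transform import Rotation as R
from workcell import bot
def rot(rpy): return R.from_euler('xyz',rpy).as_matrix()
def K(c):
    f=192/np.tan(np.radians(c['vertical_fov'])/2); return f
def pix2w(c,row,col,depth):
    f=K(c); d=np.array([(col-c['cx'])/f,(row-c['cy'])/f])
    u=cv2.undistortPoints(np.array([[d]],float),np.eye(3),np.array([c['k1'],0,0,0],float))[0,0]
    return rot(c['orientation'])@np.array([u[0]*depth,u[1]*depth,depth])+np.array(c['origin'])
def ray(c,row,col):
    o=np.array(c['origin']); return o,pix2w(c,row,col,1.0)-o
def w2pix(c,p):
    q=rot(c['orientation']).T@(np.array(p)-np.array(c['origin'])); u=q[:2]/q[2]
    u=u*(1+c['k1']*(u@u)); f=K(c); return u[1]*f+c['cy'],u[0]*f+c['cx']
def save(im,n): cv2.imwrite('pics/'+n,im[:,:,::-1])
def cloud(c,depth):
    f=K(c); v,u=np.mgrid[0:384,0:512]
    d=np.stack([(u-c['cx'])/f,(v-c['cy'])/f],-1).reshape(-1,1,2).astype(float)
    u=cv2.undistortPoints(d,np.eye(3),np.array([c['k1'],0,0,0],float))[:,0]
    z=depth.reshape(-1,1)
    P=np.hstack([u*z,z])@rot(c['orientation']).T+np.array(c['origin'])
    return P.reshape(384,512,3)
E
python3 - <<'E'
from h import *
s=bot.observe(); print(s)
for n in ['scene','top','wrist']:
    im,d=bot.grab_frame(n); save(im,n+'0.png'); c=bot.get_calibration(n); print(n,c)
    np.savez(n+'0.npz',im=im,d=d,**{k:np.array(v) for k,v in c.items()})
E
```

```text
pics
{'clock': 0.0, 'qpos': array([-1.38325162,  0.52202672, -0.03631696,  1.60001152,  0.02120887,
        1.0210901 , -0.11276584]), 'qd': array([ 0.00075921,  0.00137007,  0.00089389,  0.00016689, -0.00079861,
       -0.000452  , -0.00052532]), 'joint_efforts': array([-2.18545479e-04, -9.27112412e+01,  1.98023468e+00, -3.69932270e+01,
        1.79143361e-02,  8.13670456e-03,  3.90980773e-06]), 'position': array([0.15927038, 0.60401402, 0.23071667]), 'tool_rot': array([-3.14044611e+00,  9.48088523e-05,  2.88386783e+00]), 'force': array([ 1.00996343, -0.30795297, -0.29272265]), 'moment': array([-0.02928667, -0.06488264,  0.00037268]), 'grip_width': 0.08532709354778768}
scene {'vertical_fov': 55.77238619476893, 'cx': 252.3970874927859, 'cy': 197.53592609908233, 'k1': -0.038136488499532134, 'origin': array([ 1.05027481, -0.17739834,  0.98539283]), 'orientation': array([-2.51323401,  0.00691821,  1.22306643])}
top {'vertical_fov': 45.41017404126715, 'cx': 246.14583082245952, 'cy': 192.3115585713983, 'k1': -0.1885265697022304, 'origin': array([0.30188131, 0.01777544, 1.60889234]), 'orientation': array([-3.00998453, -0.0040226 , -1.55282336])}
wrist {'vertical_fov': 63.10642947348501, 'cx': 253.8291360193599, 'cy': 194.6169827781996, 'k1': -0.066802003193006, 'origin': array([0.09483171, 0.62038195, 0.37337741]), 'orientation': array([2.87913582e+00, 2.05501392e-04, 1.31216307e+00])}
```

View pics/scene0.png

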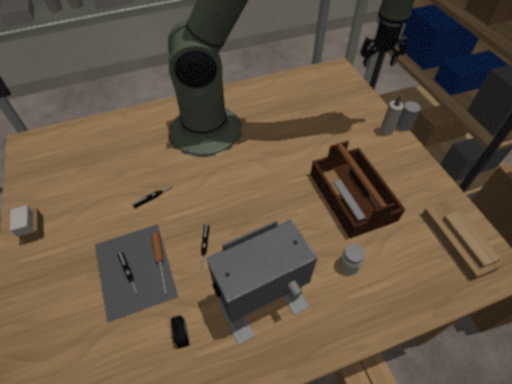

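View pics/top0.png

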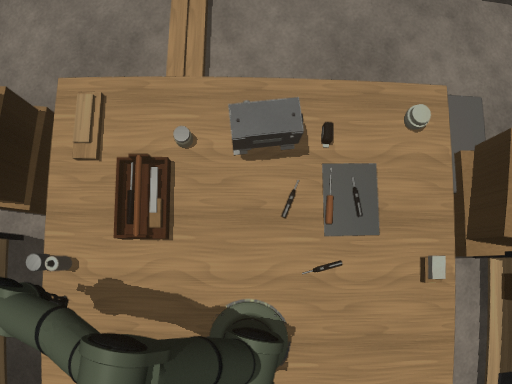

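View pics/wrist0.png

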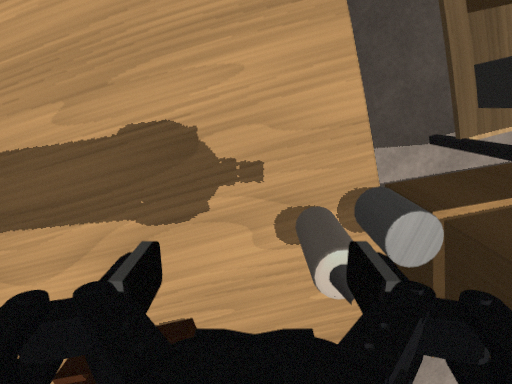

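Three pens show in the top view, at (row, col) (197,290), (267,323) and (196,356). In this view, right is −y, the robot's right. The one at (196,356), on the mat beside the screwdriver, is farthest right, so it fits the description. I'll check it in an enlarged crop and measure.

Run:
```python
from h import *
D={}
for n in ['top','scene']:
    z=np.load(n+'0.npz'); D[n]=z
    c={k:(z[k].item() if z[k].ndim==0 else z[k]) for k in z.files if k not in('im','d')}
    P=cloud(c,z['d']); np.save(n+'P.npy',P)
    print(n)
    for t in ['tester','tester_tip','screwdriver','door_lip','door_hinge','controller','mat','jar','tape_measure','tote']:
        for r in bot.tip_of(n,t)[:4]:
            a,b=r['centre']; print(t,round(r['score'],2),np.round([a,b],1),np.round(P[int(round(a)),int(round(b))],3))
z=D['top']; a=cv2.resize(z['im'][80:280,220:400],None,fx=3,fy=3,interpolation=cv2.INTER_CUBIC); save(a,'crop0.png')
```

```text
top
tester 0.75 [203.3 289.4] [ 0.477 -0.135  0.02 ]
tester 0.69 [199.  357.1] [ 0.496 -0.378  0.015]
tester 0.45 [268.1 322.8] [ 0.253 -0.256  0.014]
tester_tip 0.56 [178.3 351.2] [ 0.574 -0.361 -0.001]
tester_tip 0.54 [275.9 303.9] [ 0.224 -0.192  0.   ]
tester_tip 0.53 [177.6 295.9] [ 0.57  -0.162 -0.001]
screwdriver 0.8 [196.1 327.9] [ 0.503 -0.271  0.029]
screwdriver 0.19 [196.8 352.9] [ 0.506 -0.368 -0.003]
door_lip 0.84 [134.3 265.5] [ 0.652 -0.04   0.288]
door_hinge 0.88 [145.8 266. ] [ 0.654 -0.048  0.126]
controller 0.62 [137.8 261.4] [ 0.65  -0.027  0.248]
mat 0.6 [197.4 352.2] [ 0.505 -0.363  0.002]
jar 0.72 [137.8 183.9] [0.688 0.232 0.083]
tape_measure 0.65 [135.5 268.7] [ 0.654 -0.05   0.26 ]
tape_measure 0.58 [133.5 325.1] [ 0.718 -0.257  0.06 ]
tote 0.9 [198.4 147.4] [0.487 0.366 0.009]
scene
tester 0.62 [241.7 205. ] [ 0.492 -0.136  0.014]
tester 0.62 [199.1 154. ] [ 0.265 -0.253 -0.001]
tester 0.62 [269.1 132.5] [ 0.499 -0.363  0.003]
tester 0.54 [269.  127.1] [ 0.502 -0.374  0.018]
tester_tip 0.67 [266.6 201.5] [ 0.567 -0.166  0.01 ]
tester_tip 0.66 [182.5 170.7] [ 0.217 -0.183  0.004]
screwdriver 0.76 [263.3 161.3] [ 0.509 -0.278  0.003]
door_lip 0.73 [233.8 246.9] [ 0.66  -0.054  0.284]
door_lip 0.67 [265.8 134.4] [ 0.492 -0.355  0.004]
door_hinge 0.58 [267.9 349.2] [0.73  0.22  0.046]
controller 0.8 [298.6 258. ] [ 0.774 -0.07   0.186]
controller 0.52 [261.3 161.7] [ 0.512 -0.272  0.017]
mat 0.75 [269.1 134.9] [ 0.5   -0.355 -0.001]
jar 0.91 [265.5 349.1] [0.728 0.219 0.056]
tape_measure 0.94 [333.2 186.1] [ 0.748 -0.253  0.049]
tote 0.68 [195.  352.9] [0.488 0.377 0.01 ]
tote 0.45 [293.9 133.9] [ 0.577 -0.37   0.001]
```

View pics/crop0.png

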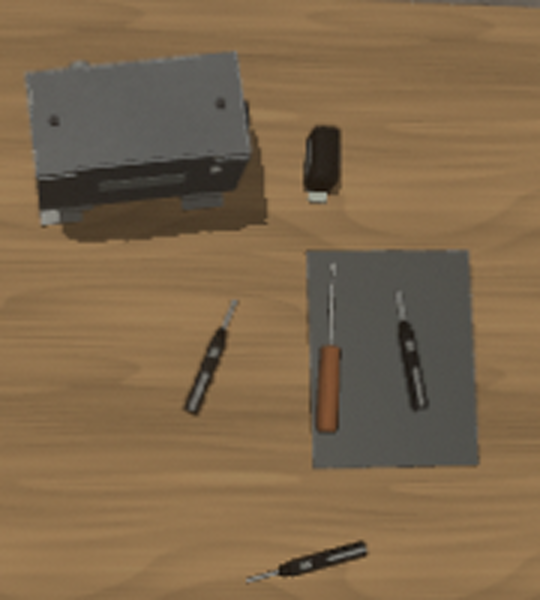

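The crop confirms it: the pen on the mat, crop px (col 412, row 350), tip forward, is farthest right. The other two lie on bare bench. Next I'll fit the controller pose.

Run:
```python
from h import *
for n in ['top','scene']:
    P=np.load(n+'P.npy').reshape(-1,3)
    b=(P[:,0]>.5)&(P[:,0]<1)&(abs(P[:,1]+.04)<.2)
    q=P[b&(P[:,2]>.25)&(P[:,2]<.27)]
    (cx,cy),(w,h),a=cv2.minAreaRect((q[:,:2]*1000).astype(np.float32)); print(n,len(q),np.median(q[:,2]),cx,cy,w,h,a)
    print(np.round(cv2.boxPoints(((cx,cy),(w,h),a))))
    l=P[b&(P[:,2]>.272)&(P[:,2]<.3)]
    if len(l): print('lip',len(l),l.mean(0),l.min(0),l.max(0)); print(cv2.minAreaRect((l[:,:2]*1000).astype(np.float32)))
```

```text
top 2492 0.2599432874111036 710.23583984375 -39.52606201171875 118.527099609375 219.326416015625 6.926964282989502
[[ 638.   62.]
 [ 665. -156.]
 [ 782. -141.]
 [ 756.   76.]]
lip 117 [ 0.65413556 -0.04406788  0.28105847] [ 0.64405463 -0.11208673  0.27214353] [0.6651734  0.02202829 0.28953276]
((654.7285766601562, -44.89689636230469), (6.443414688110352, 135.0747528076172), 7.366076469421387)
scene 4884 0.2594554185473353 713.2786865234375 -38.850189208984375 116.2271499633789 221.2373046875 7.501327037811279
[[ 641.   63.]
 [ 670. -156.]
 [ 785. -141.]
 [ 756.   78.]]
lip 239 [ 0.6590407  -0.04795629  0.28009635] [ 0.64721262 -0.11509124  0.27206045] [0.66883991 0.02260973 0.28709533]
((657.8002319335938, -46.39891052246094), (6.794250011444092, 138.75506591796875), 7.397157192230225)
```

```bash
cat >> h.py <<'E'
import json
def plan(p,rpy,n,hand=None,dec=0,start=None):
    """rows (rounded) for straight line + slerp from the measured pose"""
    if start is None:
        s=bot.observe(); p0=np.array(s['position']); R0=R.from_euler('xyz',s['tool_rot'])
    else: p0=np.array(start[0]); R0=R.from_euler('xyz',start[1])
    R1=R.from_euler('xyz',rpy) if not isinstance(rpy,R) else rpy
    w=(R1*R0.inv()).as_rotvec(); out=[]; pc=p0.copy(); Rc=R0
    for i in range(1,n+1):
        pt=p0+(np.array(p)-p0)*i/n; Rt=R.from_rotvec(w*i/n)*R0
        d=Rc.inv().apply(pt-pc)*1000; r=(Rc.inv()*Rt).as_rotvec()
        d=np.round(d,dec)+0; r=np.round(r,3)+0
        out.append(dict(dx=d[0],dy=d[1],dz=d[2],rx=r[0],ry=r[1],rz=r[2]))
        pc=pc+Rc.apply(d/1000); Rc=Rc*R.from_rotvec(r)
    for i in range(0,n,10): print('['+','.join('{'+','.join(f'"{k}":{v:g}' for k,v in o.items() if v)+'}' for o in out[i:i+10])+']')
    print('end err mm',np.round((pc-p)*1000,1),'rot',np.round((R1*Rc.inv()).as_rotvec(),3))
    return pc,Rc
E
python3 - <<'E'
from h import *
plan([.678,-.043,.34],[np.pi,0,.126],20)
E
```

```text
[{"dx":-33,"dy":-25,"dz":-5,"rz":0.138},{"dx":-37,"dy":-20,"dz":-6,"rz":0.138},{"dx":-38,"dy":-14,"dz":-5,"rz":0.138},{"dx":-41,"dy":-9,"dz":-6,"rz":0.138},{"dx":-41,"dy":-4,"dz":-5,"rz":0.137},{"dx":-42,"dy":2,"dz":-6,"rz":0.138},{"dx":-40,"dy":8,"dz":-5,"rz":0.138},{"dx":-40,"dy":13,"dz":-5,"rz":0.138},{"dx":-37,"dy":19,"dz":-6,"rz":0.138},{"dx":-34,"dy":23,"dz":-5,"rz":0.138}]
[{"dx":-30,"dy":28,"dz":-6,"rz":0.138},{"dx":-27,"dy":32,"dz":-5,"rz":0.138},{"dx":-21,"dy":36,"dz":-6,"rz":0.137},{"dx":-17,"dy":38,"dz":-5,"rz":0.138},{"dx":-12,"dy":40,"dz":-6,"rz":0.138},{"dx":-5,"dy":41,"dz":-5,"rz":0.138},{"dx":-1,"dy":41,"dz":-5,"rz":0.138},{"dx":6,"dy":41,"dz":-6,"rz":0.138},{"dx":11,"dy":40,"dz":-5,"rz":0.138},{"dx":17,"dy":38,"dz":-6,"rz":0.138}]
end err mm [0.1 0.1 0.3] rot [-0.  0.  0.]
```

```bash
python3 -m inch '[{"dx":-33,"dy":-25,"dz":-15,"rz":0.138,"hand":1},{"dx":-37,"dy":-20,"dz":-15,"rz":0.138,"hand":1},{"dx":-38,"dy":-14,"dz":-15,"rz":0.138,"hand":1},{"dx":-41,"dy":-9,"dz":-15,"rz":0.138,"hand":1},{"dx":-41,"dy":-4,"dz":-15,"rz":0.137,"hand":1},{"dx":-42,"dy":2,"dz":-15,"rz":0.138,"hand":1},{"dx":-40,"dy":8,"dz":-10,"rz":0.138,"hand":1},{"dx":-40,"dy":13,"dz":-10,"rz":0.138,"hand":1},{"dx":-37,"dy":19,"rz":0.138,"hand":1},{"dx":-34,"dy":23,"rz":0.138,"hand":1}]' 60
python3 -c "
from h import *
plan([.678,-.043,.34],[np.pi,0,.126],12)"
```

```text
[{"dx":-56,"dy":-41,"dz":-9,"rz":0.23},{"dx":-63,"dy":-28,"dz":-9,"rz":0.23},{"dx":-68,"dy":-12,"dz":-9,"rz":0.229},{"dx":-69,"dy":4,"dz":-9,"rz":0.23},{"dx":-66,"dy":19,"dz":-9,"rz":0.23},{"dx":-61,"dy":34,"dz":-9,"rz":0.23},{"dx":-51,"dy":47,"dz":-9,"rz":0.23},{"dx":-39,"dy":57,"dz":-9,"rz":0.229},{"dx":-25,"dy":64,"dz":-10,"rz":0.23},{"dx":-10,"dy":68,"dz":-9,"rz":0.23}]
[{"dx":7,"dy":69,"dz":-9,"rz":0.23},{"dx":21,"dy":66,"dz":-9,"rz":0.23}]
end err mm [-0.3 -0.3  0.3] rot [-0.  0.  0.]schema error: expected keys dx, dy, dz, rx, ry, rz, hand
```

```bash
python3 -m inch '[{"dx":-33,"dy":-25,"dz":-15,"rx":0,"ry":0,"rz":0.138,"hand":1},{"dx":-37,"dy":-20,"dz":-15,"rx":0,"ry":0,"rz":0.138,"hand":1},{"dx":-38,"dy":-14,"dz":-15,"rx":0,"ry":0,"rz":0.138,"hand":1},{"dx":-41,"dy":-9,"dz":-15,"rx":0,"ry":0,"rz":0.138,"hand":1},{"dx":-41,"dy":-4,"dz":-15,"rx":0,"ry":0,"rz":0.137,"hand":1},{"dx":-42,"dy":2,"dz":-15,"rx":0,"ry":0,"rz":0.138,"hand":1},{"dx":-40,"dy":8,"dz":-10,"rx":0,"ry":0,"rz":0.138,"hand":1},{"dx":-40,"dy":13,"dz":-10,"rx":0,"ry":0,"rz":0.138,"hand":1},{"dx":-37,"dy":19,"dz":0,"rx":0,"ry":0,"rz":0.138,"hand":1},{"dx":-34,"dy":23,"dz":0,"rx":0,"ry":0,"rz":0.138,"hand":1}]' 60
sed -i "s/for k,v in o.items() if v)+'}'/for k,v in o.items())+f',\"hand\":{hand}'+'}'/" h.py
python3 -c "
from h import *
plan([.678,-.043,.34],[np.pi,0,.126],12,1)"
```

```text
clock: 2.15
position: [0.4192, 0.279, 0.3418]
tool_rot: [3.141, -0.001, 1.499]
force: [0.8, 0.6, -0.1]
grip_width: 0.0
[{"dx":-25,"dy":23,"dz":0,"rx":0,"ry":0,"rz":0.114,"hand":1},{"dx":-23,"dy":27,"dz":0,"rx":0,"ry":0,"rz":0.115,"hand":1},{"dx":-19,"dy":28,"dz":0,"rx":0,"ry":0,"rz":0.114,"hand":1},{"dx":-16,"dy":31,"dz":1,"rx":0,"ry":0,"rz":0.115,"hand":1},{"dx":-12,"dy":32,"dz":0,"rx":0,"ry":0,"rz":0.114,"hand":1},{"dx":-9,"dy":33,"dz":0,"rx":0,"ry":-0.001,"rz":0.115,"hand":1},{"dx":-4,"dy":34,"dz":0,"rx":0,"ry":0,"rz":0.114,"hand":1},{"dx":-1,"dy":35,"dz":0,"rx":0,"ry":0,"rz":0.114,"hand":1},{"dx":3,"dy":34,"dz":0,"rx":0,"ry":0,"rz":0.115,"hand":1},{"dx":7,"dy":34,"dz":0,"rx":0,"ry":0,"rz":0.114,"hand":1}]
[{"dx":11,"dy":32,"dz":1,"rx":0,"ry":0,"rz":0.115,"hand":1},{"dx":15,"dy":31,"dz":0,"rx":0,"ry":0,"rz":0.114,"hand":1}]
end err mm [ 0.1  0.4 -0.2] rot [-0.  0. -0.]
```

```bash
python3 -m inch '[{"dx":-25,"dy":23,"dz":0,"rx":0,"ry":0,"rz":0.114,"hand":1},{"dx":-23,"dy":27,"dz":0,"rx":0,"ry":0,"rz":0.115,"hand":1},{"dx":-19,"dy":28,"dz":0,"rx":0,"ry":0,"rz":0.114,"hand":1},{"dx":-16,"dy":31,"dz":1,"rx":0,"ry":0,"rz":0.115,"hand":1},{"dx":-12,"dy":32,"dz":0,"rx":0,"ry":0,"rz":0.114,"hand":1},{"dx":-9,"dy":33,"dz":0,"rx":0,"ry":0,"rz":0.115,"hand":1},{"dx":-4,"dy":34,"dz":0,"rx":0,"ry":0,"rz":0.114,"hand":1},{"dx":-1,"dy":35,"dz":0,"rx":0,"ry":0,"rz":0.114,"hand":1},{"dx":3,"dy":34,"dz":0,"rx":0,"ry":0,"rz":0.115,"hand":1},{"dx":7,"dy":34,"dz":0,"rx":0,"ry":0,"rz":0.114,"hand":1}]'
python3 -m inch '[{"dx":11,"dy":32,"dz":1,"rx":0,"ry":0,"rz":0.115,"hand":1},{"dx":15,"dy":31,"dz":0,"rx":0,"ry":0,"rz":0.114,"hand":1},{"dx":0,"dy":0,"dz":0,"rx":0,"ry":0,"rz":0,"hand":1}]'
python3 - <<'E'
from h import *
im,d=bot.grab_frame('wrist'); c=bot.get_calibration('wrist'); save(im,'w1.png')
P=cloud(c,d).reshape(-1,3)
th=.126; T=np.array([[np.cos(th),np.sin(th)],[-np.sin(th),np.cos(th)]])
b=(P[:,0]>.5)&(P[:,0]<.85)&(abs(P[:,1]+.04)<.2)
l=P[b&(P[:,2]>.275)&(P[:,2]<.295)&(P[:,0]<.69)]; print(len(l),l.mean(0),l.min(0),l.max(0)); print(cv2.minAreaRect((l[:,:2]*1000).astype(np.float32)))
im,d=bot.grab_frame('scene'); save(im,'s1.png')
E
```

```text
clock: 3.15
position: [0.6361, 0.0118, 0.3403]
tool_rot: [-3.141, -0.0, 0.357]
force: [0.9, 1.2, -0.1]
grip_width: -0.0003
clock: 3.45
position: [0.6801, -0.0437, 0.3384]
tool_rot: [3.139, 0.001, 0.124]
force: [0.7, -0.1, -0.2]
grip_width: 0.0001
1586 [ 0.65635698 -0.04313371  0.28149966] [ 0.6444575  -0.11271253  0.27500291] [0.66684803 0.02548408 0.28566801]
((655.5301513671875, -43.723472595214844), (5.523994445800781, 139.406494140625), 7.587113380432129)
```

View pics/w1.png

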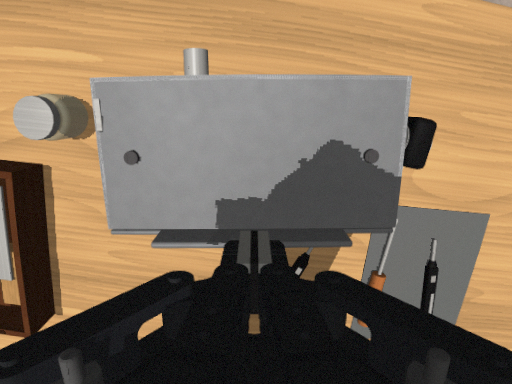

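View pics/s1.png

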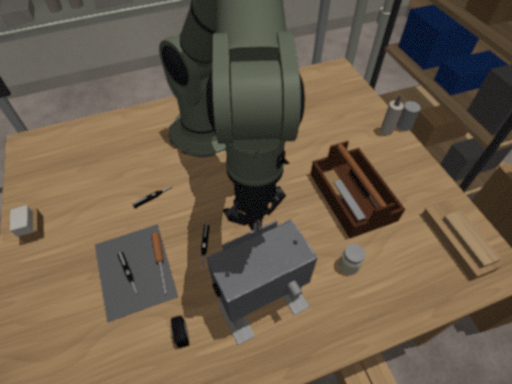

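The wrist view shows the lip as the dark strip at rows 231–247, cols 153–352. The closed fingers (col 255) are just behind it, over the box top. I'll lower behind the lip.

```bash
python3 -m inch '[{"dx":0,"dy":0,"dz":25,"rx":0,"ry":0,"rz":0,"hand":1},{"dx":0,"dy":0,"dz":25,"rx":0,"ry":0,"rz":0,"hand":1},{"dx":0,"dy":0,"dz":15,"rx":0,"ry":0,"rz":0,"hand":1},{"dx":0,"dy":0,"dz":5,"rx":0,"ry":0,"rz":0,"hand":1},{"dx":0,"dy":0,"dz":0,"rx":0,"ry":0,"rz":0,"hand":1}]'
python3 -m inch '[{"dx":-4,"dy":0,"dz":0,"rx":0,"ry":0,"rz":0,"hand":1},{"dx":-3,"dy":0,"dz":0,"rx":0,"ry":0,"rz":0,"hand":1},{"dx":-3,"dy":0,"dz":0,"rx":0,"ry":0,"rz":0,"hand":1}]'
```

```text
clock: 4.05
position: [0.6789, -0.0392, 0.2695]
tool_rot: [-3.141, 0.0, 0.133]
force: [0.5, 0.5, 0.5]
grip_width: 0.0
clock: 4.35
position: [0.6693, -0.0411, 0.2702]
tool_rot: [3.141, -0.002, 0.132]
force: [13.0, -0.2, -1.5]
grip_width: -0.0001
```

```bash
python3 -m inch '[{"dx":-3,"dy":0,"dz":0,"rx":0,"ry":0,"rz":0,"hand":1},{"dx":-3,"dy":0,"dz":0,"rx":0,"ry":0,"rz":0,"hand":1},{"dx":-3,"dy":0,"dz":0,"rx":0,"ry":0,"rz":0,"hand":1},{"dx":-4,"dy":0,"dz":0,"rx":0,"ry":0,"rz":0,"hand":1},{"dx":-5,"dy":0,"dz":1,"rx":0,"ry":0,"rz":0,"hand":1},{"dx":-6,"dy":0,"dz":2,"rx":0,"ry":0,"rz":0,"hand":1}]'
```

```text
clock: 4.95
position: [0.6454, -0.0442, 0.2669]
tool_rot: [3.141, -0.002, 0.132]
force: [2.9, 0.4, 3.0]
grip_width: 0.0002
```

```bash
python3 -m inch '[{"dx":-13,"dy":0,"dz":1,"rx":0,"ry":0,"rz":0,"hand":1},{"dx":-14,"dy":0,"dz":4,"rx":0,"ry":0,"rz":0,"hand":1},{"dx":-14,"dy":0,"dz":6,"rx":0,"ry":0,"rz":0,"hand":1},{"dx":-13,"dy":0,"dz":7,"rx":0,"ry":0,"rz":0,"hand":1},{"dx":-12,"dy":0,"dz":8,"rx":0,"ry":0,"rz":0,"hand":1},{"dx":-11,"dy":0,"dz":10,"rx":0,"ry":0,"rz":0,"hand":1},{"dx":-10,"dy":0,"dz":11,"rx":0,"ry":0,"rz":0,"hand":1},{"dx":-9,"dy":0,"dz":12,"rx":0,"ry":0,"rz":0,"hand":1}]'
```

```text
clock: 5.75
position: [0.5491, -0.0569, 0.2072]
tool_rot: [-3.141, -0.0, 0.132]
force: [1.0, 0.5, 2.0]
grip_width: -0.0002
```

```bash
python3 -m inch '[{"dx":-8,"dy":0,"dz":11,"rx":0,"ry":0,"rz":0,"hand":1},{"dx":-7,"dy":0,"dz":13,"rx":0,"ry":0,"rz":0,"hand":1},{"dx":-5,"dy":0,"dz":13,"rx":0,"ry":0,"rz":0,"hand":1},{"dx":-4,"dy":0,"dz":14,"rx":0,"ry":0,"rz":0,"hand":1},{"dx":-2,"dy":0,"dz":14,"rx":0,"ry":0,"rz":0,"hand":1},{"dx":-1,"dy":0,"dz":6,"rx":0,"ry":0,"rz":0,"hand":1},{"dx":0,"dy":0,"dz":2,"rx":0,"ry":0,"rz":0,"hand":1}]'
python3 -m inch '[{"dx":0,"dy":0,"dz":1,"rx":0,"ry":0,"rz":0,"hand":1}]'
```

```text
clock: 6.45
position: [0.5223, -0.0604, 0.1342]
tool_rot: [-3.141, 0.002, 0.132]
force: [-11.9, 1.5, 26.5]
grip_width: -0.0002
clock: 6.55
position: [0.5223, -0.0604, 0.134]
tool_rot: [-3.14, 0.002, 0.131]
force: [-15.3, 1.7, 33.7]
grip_width: 0.0001
```

The door is on its stop (z force 33 N). I'll lift off and look.

```bash
python3 -m inch '[{"dx":0,"dy":0,"dz":-10,"rx":0,"ry":0,"rz":0,"hand":1},{"dx":0,"dy":0,"dz":-30,"rx":0,"ry":0,"rz":0,"hand":0.5},{"dx":-10,"dy":0,"dz":-45,"rx":0,"ry":0,"rz":0,"hand":0},{"dx":-20,"dy":0,"dz":-45,"rx":0,"ry":0,"rz":0,"hand":-0.5},{"dx":-20,"dy":0,"dz":-45,"rx":0,"ry":0,"rz":0,"hand":-1},{"dx":-20,"dy":20,"dz":-30,"rx":0,"ry":0,"rz":0,"hand":-1},{"dx":0,"dy":0,"dz":0,"rx":0,"ry":0,"rz":0,"hand":-1}]'
python3 - <<'E'
from h import *
im,d=bot.grab_frame('wrist'); c=bot.get_calibration('wrist'); save(im,'w2.png')
P=cloud(c,d); np.savez('w2.npz',P=P,im=im)
for t in ['fuse_supply_top','fuse_load_top','door_lip','door_hinge','tester','tester_tip']:
    for r in bot.tip_of('wrist',t)[:3]:
        a,b=r['centre']
        if 0<=a<383.5 and 0<=b<511.5: print(t,round(r['score'],2),np.round([a,b],1),np.round(P[int(round(a)),int(round(b))],3))
E
```

```text
clock: 7.25
position: [0.456, -0.0923, 0.3422]
tool_rot: [-3.14, -0.006, 0.129]
force: [0.3, 1.2, -0.1]
grip_width: 0.0849
fuse_supply_top 0.71 [ 54.9 214.4] [ 0.569 -0.037  0.159]
fuse_supply_top 0.71 [ 57.7 247.6] [ 0.57  -0.07   0.161]
fuse_load_top 0.62 [ 57.8 250.6] [ 0.57  -0.073  0.163]
door_lip 0.78 [134.3 233.4] [ 0.483 -0.054 -0.004]
tester 0.7 [154.7 434.6] [ 0.495 -0.365  0.015]
tester 0.7 [281.3 334.4] [ 0.264 -0.252  0.013]
tester 0.56 [139.9 283.6] [ 0.486 -0.131  0.015]
tester_tip 0.75 [288.  290.5] [ 0.238 -0.181  0.007]
tester_tip 0.61 [ 98.3 442.9] [ 0.58  -0.358  0.011]
```

View pics/w2.png

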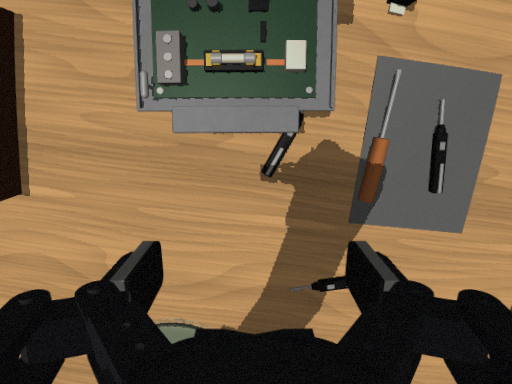

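The view shows the door open, with the terminal block at (58,168), the fuse at row 57 between cols 205 and 262, and the relay at (55,296). The supply cap is the left one, on the +y side. The target pen is at (155,438), with the screwdriver to its left. I'll refine the caps and pen from the depth.

Run:
```python
from h import *
z=np.load('w2.npz'); P=z['P']; im=z['im'].astype(int)
save(cv2.resize(z['im'][40:75,195:275],None,fx=9,fy=9,interpolation=cv2.INTER_CUBIC),'fuse.png')
th=.131; xc=np.array([np.cos(th),np.sin(th)]); yc=np.array([-np.sin(th),np.cos(th)])
L=P[:,:,:2]-np.array([.6555,-.0437]); X=L@xc; Y=L@yc; Z=P[:,:,2]
Q=np.stack([X,Y,Z],-1)
for c in range(200,270,3):
    col=Q[40:75,c]; m=col[:,2]>.150
    if m.any(): print(c,np.round(np.median(col[m],0)*1000,1),m.sum(), np.round(col[m][:,0].min()*1000),np.round(col[m][:,0].max()*1000))
lip=Q[112:130,180:296]; print('lip z',np.median(lip[...,2]),'x',np.median(lip[...,0]), Q[129,230],Q[132,230],Q[134,230])
# pen
m=(P[:,:,2]>.009)&(P[:,:,2]<.03)&(P[:,:,0]>.4)&(P[:,:,0]<.6)&(P[:,:,1]<-.32)&(P[:,:,1]>-.42)
q=P[m]; print(len(q), cv2.minAreaRect((q[:,:2]*1000).astype(np.float32)), cv2.fitLine((q[:,:2]*1000).astype(np.float32),cv2.DIST_L2,0,.01,.01).ravel(), q.min(0),q.max(0))
dark=m&(im.sum(-1)<120); q=P[dark]; print(len(q),q.mean(0),np.percentile(q,95,axis=0)); print(cv2.boxPoints(cv2.minAreaRect((q[:,:2]*1000).astype(np.float32))).round(1))
```

```text
206 [-87.9  27.2 152.2] 14 -94.0 -82.0
209 [-88.3  24.3 151.9] 15 -97.0 -82.0
212 [-87.1  20.2 159.4] 15 -93.0 -80.0
215 [-88.2  17.3 160.3] 17 -94.0 -80.0
218 [-88.5  14.4 160.2] 18 -139.0 -80.0
221 [-88.7  11.7 158. ] 15 -96.0 -82.0
224 [-89.3   8.7 159. ] 14 -98.0 -83.0
227 [-88.5   5.7 159.5] 12 -93.0 -83.0
230 [-89.7   2.8 159. ] 15 -98.0 -83.0
233 [-8.940e+01 -1.000e-01  1.591e+02] 14 -96.0 -83.0
236 [-88.9  -3.  159.6] 13 -98.0 -83.0
239 [-90.3  -5.9 158.4] 16 -98.0 -83.0
242 [-90.   -8.9 159.1] 15 -97.0 -83.0
245 [-89.  -11.8 159.2] 15 -96.0 -82.0
248 [-89.  -14.7 159.7] 19 -97.0 -81.0
251 [-88.8 -17.6 159.8] 18 -95.0 -81.0
254 [-88.7 -20.5 160. ] 14 -93.0 -82.0
257 [-89.3 -23.5 152.6] 16 -139.0 -82.0
260 [-88.2 -26.5 152.1] 14 -96.0 -82.0
lip z 0.1329452538482472 x -0.14789378720171947 [-0.1574779   0.00605278  0.13319869] [-0.1608486   0.00625398  0.13140067] [-0.17206399  0.01675009 -0.0031447 ]
930 ((509.0743408203125, -370.6582336425781), (143.7240447998047, 19.364337921142578), 10.323724746704102) [ 9.8681545e-01  1.6184968e-01  4.9586014e+02 -3.7118655e+02] [ 0.43696572 -0.39153294  0.00902201] [ 0.57972903 -0.35569805  0.0229529 ]
620 [ 0.49271632 -0.37015216  0.01525949] [ 0.53552678 -0.36037599  0.01783695]
[[ 436.6 -374. ]
 [ 440.  -392.3]
 [ 543.9 -373.4]
 [ 540.6 -355.1]]
```

View pics/fuse.png

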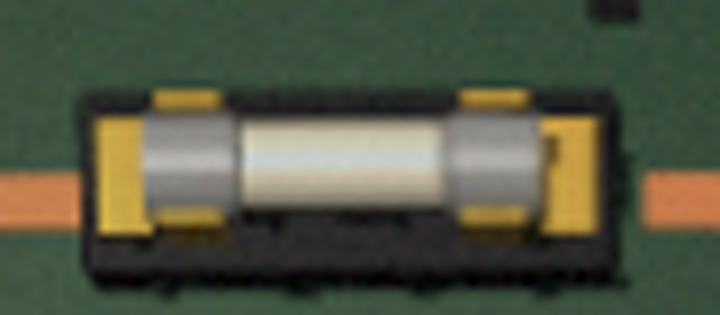

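The caps are at y_c = ±16.5 mm, 88 mm out from the hinge, z ≈ 0.162. The pen's origin is at about (0.497, −0.373), yaw 0.18. I'll move above it and look from closer.

Run:
```python
from h import *
plan([.4968,-.3729,.12],[np.pi,0,.175],8,-0.2)
```

```text
[{"dx":0,"dy":36,"dz":27,"rx":0,"ry":0,"rz":-0.005,"hand":-0.2},{"dx":1,"dy":36,"dz":27,"rx":0,"ry":0,"rz":-0.006,"hand":-0.2},{"dx":0,"dy":35,"dz":28,"rx":0,"ry":0.001,"rz":-0.005,"hand":-0.2},{"dx":-1,"dy":36,"dz":27,"rx":0,"ry":0,"rz":-0.005,"hand":-0.2},{"dx":0,"dy":36,"dz":27,"rx":0,"ry":0,"rz":-0.006,"hand":-0.2},{"dx":-1,"dy":36,"dz":27,"rx":0,"ry":0,"rz":-0.005,"hand":-0.2},{"dx":-1,"dy":36,"dz":28,"rx":0,"ry":0,"rz":-0.006,"hand":-0.2},{"dx":-1,"dy":35,"dz":27,"rx":0.001,"ry":0.001,"rz":-0.005,"hand":-0.2}]
end err mm [-0.5  0.4 -0.2] rot [-0.001  0.    -0.   ]
```

```bash
python3 -m inch '[{"dx":0,"dy":36,"dz":27,"rx":0,"ry":0,"rz":-0.005,"hand":-0.2},{"dx":0,"dy":36,"dz":27,"rx":0,"ry":0,"rz":-0.006,"hand":-0.2},{"dx":0,"dy":36,"dz":28,"rx":0,"ry":0,"rz":-0.005,"hand":-0.2},{"dx":0,"dy":36,"dz":27,"rx":0,"ry":0,"rz":-0.006,"hand":-0.2},{"dx":0,"dy":36,"dz":27,"rx":0,"ry":0,"rz":-0.006,"hand":-0.2},{"dx":-1,"dy":36,"dz":27,"rx":0,"ry":0,"rz":-0.006,"hand":-0.2},{"dx":-1,"dy":36,"dz":28,"rx":0,"ry":0,"rz":-0.006,"hand":-0.2},{"dx":-1,"dy":35,"dz":27,"rx":0,"ry":0,"rz":-0.006,"hand":-0.2},{"dx":0,"dy":0,"dz":0,"rx":0,"ry":0,"rz":0,"hand":-0.2}]' 60
cat > pen.py <<'E'
from h import *
import sys
im,d=bot.grab_frame('wrist'); c=bot.get_calibration('wrist'); save(im,sys.argv[1]+'.png'); P=cloud(c,d); np.savez(sys.argv[1]+'.npz',P=P,im=im)
I=im.astype(int)
m=(P[:,:,2]>.009)&(P[:,:,2]<.03)&(P[:,:,0]>.4)&(P[:,:,0]<.62)&(P[:,:,1]<-.32)&(P[:,:,1]>-.42)
q=P[m]; r=cv2.minAreaRect((q[:,:2]*1000).astype(np.float32)); print(len(q),r,q.min(0),q.max(0))
for t in ['tester','tester_tip']:
    for r in bot.tip_of('wrist',t)[:2]:
        a,b=r['centre']
        if 0<=a<383.5 and 0<=b<511.5: print(t,round(r['score'],2),np.round([a,b],1),np.round(P[int(round(a)),int(round(b))],3))
E
python3 pen.py w3
```

```text
clock: 8.5
position: [0.4942, -0.3771, 0.1158]
tool_rot: [-3.14, 0.006, 0.174]
force: [-1.3, 0.4, 0.6]
grip_width: 0.0511
3110 ((509.334228515625, -371.1090087890625), (143.5277862548828, 17.62971305847168), 10.404745101928711) [ 0.43799102 -0.39249389  0.01048984] [ 0.58002037 -0.35628719  0.02698786]
tester 0.62 [186.1 253.8] [ 0.502 -0.374  0.021]
tester 0.44 [380.1 109.7] [ 0.268 -0.263  0.009]
tester_tip 0.81 [ 81.4 252.1] [ 0.579 -0.359  0.016]
tester_tip 0.48 [59.5  6. ] [ 0.566 -0.158  0.001]
```

View pics/w3.png

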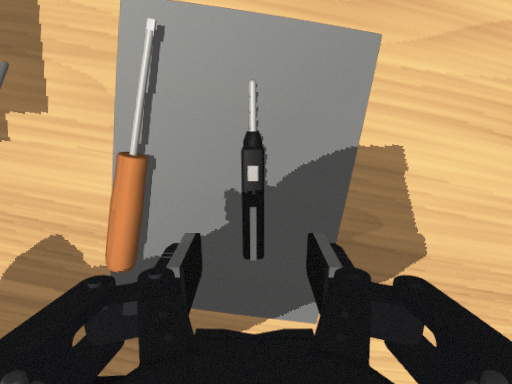

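The picture shows the pen between the jaws, with its body at cols 242–264, its tip at (81,252) and the screwdriver well to the left. I'll descend.

```bash
python3 -m inch '[{"dx":3,"dy":-3,"dz":30,"rx":0,"ry":-0.006,"rz":0,"hand":-0.2},{"dx":0,"dy":0,"dz":35,"rx":0,"ry":0,"rz":-0.005,"hand":-0.2},{"dx":0,"dy":0,"dz":25,"rx":0,"ry":0,"rz":0,"hand":-0.2},{"dx":0,"dy":0,"dz":13,"rx":0,"ry":0,"rz":0,"hand":-0.2},{"dx":0,"dy":0,"dz":4,"rx":0,"ry":0,"rz":0,"hand":-0.2},{"dx":0,"dy":0,"dz":0,"rx":0,"ry":0,"rz":0,"hand":-0.2}]'
```

```text
clock: 9.25
position: [0.4993, -0.37, 0.014]
tool_rot: [3.141, 0.006, 0.183]
force: [-0.2, 0.1, 0.3]
grip_width: 0.0512
```

```bash
python3 -m inch '[{"dx":0,"dy":2,"dz":4,"rx":0,"ry":0,"rz":0,"hand":-0.2},{"dx":0,"dy":0,"dz":2,"rx":0,"ry":0,"rz":0,"hand":-0.2}]'
python3 -m inch '[{"dx":0,"dy":0,"dz":0,"rx":0,"ry":0,"rz":0,"hand":-0.2}]'
```

```text
clock: 9.45
position: [0.4997, -0.3726, 0.0081]
tool_rot: [3.141, 0.005, 0.183]
force: [-0.9, 1.5, 0.4]
grip_width: 0.0512
clock: 9.55
position: [0.4993, -0.3722, 0.0076]
tool_rot: [3.141, 0.006, 0.183]
force: [-0.5, 0.6, -0.4]
grip_width: 0.0513
```

```bash
python3 -m inch '[{"dx":0,"dy":0,"dz":0,"rx":0,"ry":0,"rz":0,"hand":0.3},{"dx":0,"dy":0,"dz":0,"rx":0,"ry":0,"rz":0,"hand":1},{"dx":0,"dy":0,"dz":0,"rx":0,"ry":0,"rz":0,"hand":1},{"dx":0,"dy":0,"dz":0,"rx":0,"ry":0,"rz":0,"hand":1},{"dx":0,"dy":0,"dz":0,"rx":0,"ry":0,"rz":0,"hand":1}]' 60
```

```text
clock: 10.05
position: [0.4993, -0.3724, 0.0078]
tool_rot: [3.141, 0.006, 0.183]
force: [-1.3, 1.1, 5.7]
grip_width: 0.0166
```

```bash
python3 -m inch '[{"dx":0,"dy":0,"dz":-10,"rx":0,"ry":0,"rz":0,"hand":1},{"dx":0,"dy":0,"dz":-40,"rx":0,"ry":0,"rz":0,"hand":1},{"dx":0,"dy":0,"dz":-45,"rx":0,"ry":0,"rz":0,"hand":1},{"dx":0,"dy":0,"dz":-45,"rx":0,"ry":0,"rz":0,"hand":1},{"dx":0,"dy":0,"dz":-45,"rx":0,"ry":0,"rz":0,"hand":1},{"dx":0,"dy":0,"dz":-20,"rx":0,"ry":0,"rz":0,"hand":1},{"dx":0,"dy":0,"dz":0,"rx":0,"ry":0,"rz":0,"hand":1}]'
cat > tip.py <<'E'
from h import *
import sys
s=bot.observe(); im,d=bot.grab_frame('wrist'); c=bot.get_calibration('wrist'); save(im,sys.argv[1]+'.png'); P=cloud(c,d); np.savez(sys.argv[1]+'.npz',P=P,im=im)
Rt=R.from_euler('xyz',s['tool_rot'])
T=(P.reshape(-1,3)-s['position'])@Rt.as_matrix(); T=T.reshape(P.shape)*1000
m=(T[...,0]>15)&(T[...,0]<110)&(abs(T[...,1])<18)&(abs(T[...,2])<25)&(d>0.05)
q=T[m]; print('pen pts in tool frame',len(q),q.min(0).round(1),q.max(0).round(1))
for a in range(15,110,8):
    k=q[(q[:,0]>=a)&(q[:,0]<a+8)]
    if len(k): print(a,len(k),np.median(k,0).round(1),k[:,2].min().round(1))
for r in bot.tip_of('wrist','tester_tip')[:2]:
    a,b=r['centre']; print(round(r['score'],2),np.round([a,b],1),T[int(round(a)),int(round(b))].round(1))
print(s['position'],s['tool_rot'])
E
python3 tip.py w4
```

```text
clock: 10.75
position: [0.5011, -0.3728, 0.216]
tool_rot: [3.139, 0.002, 0.183]
force: [0.3, -0.0, -0.5]
grip_width: 0.0161
pen pts in tool frame 3383 [ 15.  -10.  -11.1] [80.5  8.   2.8]
15 678 [19.1 -0.9 -9. ] -11.1
23 746 [27.3 -0.9 -8.6] -10.6
31 592 [35.  -0.8 -7. ] -10.0
39 334 [42.  -0.9 -4.7] -8.1
47 239 [51.1 -1.3 -3.5] -5.1
55 245 [59.2 -1.3 -3.6] -5.5
63 247 [67.  -1.2 -3.6] -5.7
71 265 [75.1 -1.2 -3.6] -5.6
79 37 [79.6 -1.2 -2.9] -5.2
0.82 [78.6 79.2] [ 100.4 -194.9  216.7]
0.79 [ 70.2 250.9] [106.7  -4.1 215.9]
[ 0.50114636 -0.37275028  0.21600979] [3.13860788e+00 2.14961019e-03 1.82620923e-01]
```

View pics/w4.png

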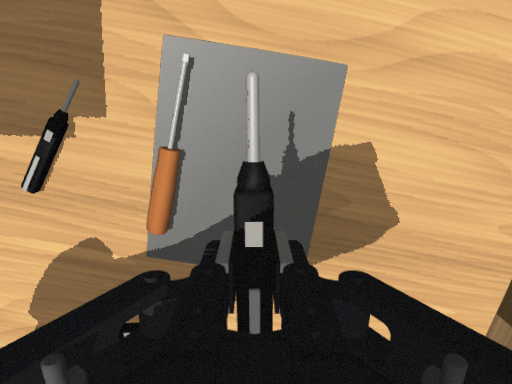

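The pen is held straight. Its tip is at about (81, −1.2, −2.5) mm in the tool frame. I'll plan the hover over the supply cap with the pen pitched 20° down.

```bash
cat >> h.py <<'E'
TIP=np.array([.081,-.0012,-.0025])
def tcp_for(tip,rpy): return np.array(tip)-R.from_euler('xyz',rpy).apply(TIP)
def tipnow():
    s=bot.observe(); return s['position']+R.from_euler('xyz',s['tool_rot']).apply(TIP)
E
python3 - <<'E'
from h import *
rpy=[np.pi,.35,.131]; p=tcp_for([.566,-.0388,.195],rpy); print(p); plan(p,rpy,10,1)
E
```

```text
[ 0.48986961 -0.0500409   0.22042629]
[{"dx":5,"dy":-32,"dz":-1,"rx":0.001,"ry":-0.034,"rz":0.005,"hand":1},{"dx":4,"dy":-32,"dz":-1,"rx":0.001,"ry":-0.035,"rz":0.005,"hand":1},{"dx":5,"dy":-32,"dz":-1,"rx":0.001,"ry":-0.034,"rz":0.005,"hand":1},{"dx":4,"dy":-31,"dz":-1,"rx":0.001,"ry":-0.035,"rz":0.006,"hand":1},{"dx":4,"dy":-32,"dz":-1,"rx":0.001,"ry":-0.034,"rz":0.005,"hand":1},{"dx":4,"dy":-32,"dz":-2,"rx":0,"ry":-0.035,"rz":0.005,"hand":1},{"dx":4,"dy":-32,"dz":-1,"rx":0.001,"ry":-0.034,"rz":0.005,"hand":1},{"dx":3,"dy":-32,"dz":-2,"rx":0.001,"ry":-0.035,"rz":0.005,"hand":1},{"dx":3,"dy":-32,"dz":-1,"rx":0.001,"ry":-0.034,"rz":0.005,"hand":1},{"dx":3,"dy":-32,"dz":-2,"rx":0.001,"ry":-0.034,"rz":0.005,"hand":1}]
end err mm [-0.  -0.2 -0.2] rot [-0.  0. -0.]
```

```bash
python3 -m inch '[{"dx":5,"dy":-32,"dz":-1,"rx":0.001,"ry":-0.034,"rz":0.005,"hand":1},{"dx":4,"dy":-32,"dz":-1,"rx":0.001,"ry":-0.035,"rz":0.005,"hand":1},{"dx":5,"dy":-32,"dz":-1,"rx":0.001,"ry":-0.034,"rz":0.005,"hand":1},{"dx":4,"dy":-31,"dz":-1,"rx":0.001,"ry":-0.035,"rz":0.006,"hand":1},{"dx":4,"dy":-32,"dz":-1,"rx":0.001,"ry":-0.034,"rz":0.005,"hand":1},{"dx":4,"dy":-32,"dz":-2,"rx":0,"ry":-0.035,"rz":0.005,"hand":1},{"dx":4,"dy":-32,"dz":-1,"rx":0.001,"ry":-0.034,"rz":0.005,"hand":1},{"dx":3,"dy":-32,"dz":-2,"rx":0.001,"ry":-0.035,"rz":0.005,"hand":1},{"dx":3,"dy":-32,"dz":-1,"rx":0.001,"ry":-0.034,"rz":0.005,"hand":1},{"dx":3,"dy":-32,"dz":-2,"rx":0.001,"ry":-0.034,"rz":0.005,"hand":1}]'
python3 -m inch '[{"dx":0,"dy":0,"dz":0,"rx":0,"ry":0,"rz":0,"hand":1}]'
python3 tip.py w5
python3 - <<'E'
from h import *
print(tipnow()); c=bot.get_calibration('wrist')
z=np.load('w5.npz'); P=z['P']
for t in ['fuse_supply_top','fuse_load_top']:
    for r in bot.tip_of('wrist',t)[:2]:
        a,b=r['centre']; print(t,round(r['score'],2),np.round([a,b],1),P[int(round(a)),int(round(b))].round(4))
print('expected cap px',w2pix(c,[.566,-.0388,.162]),w2pix(c,[.5705,-.0716,.162]))
E
```

```text
clock: 11.85
position: [0.4891, -0.0491, 0.219]
tool_rot: [3.141, 0.353, 0.131]
force: [0.5, -0.1, -0.5]
grip_width: 0.0163
clock: 11.95
position: [0.49, -0.0461, 0.2182]
tool_rot: [-3.14, 0.354, 0.137]
force: [0.4, -0.5, -1.8]
grip_width: 0.0163
pen pts in tool frame 3629 [ 15.   -6.6 -13.4] [97.5 17.5 25. ]
15 673 [ 18.9   2.4 -11. ] -13.4
23 766 [ 27.2   2.5 -10.5] -13.4
31 583 [35.   2.5 -8.9] -11.7
39 328 [41.9  2.5 -6.2] -10.0
47 222 [51.2  2.1 -5.5] -7.4
55 243 [58.9  2.1 -5.5] -7.5
63 258 [67.2  2.2 -5.8] -7.6
71 258 [75.   2.2 -5.8] -7.7
79 28 [79.6  2.2 -5.2] -6.6
87 213 [92.   8.6 24.4] 22.7
95 57 [96.4  7.5 24. ] 21.6
0.92 [274.6 317.6] [ 10.   24.6 -47.5]
0.62 [ 69.6 250.9] [85.8  1.4 38.2]
[ 0.48997067 -0.04607315  0.21821127] [-3.1401179   0.35380267  0.13722938]
[ 0.5656015  -0.03885141  0.19343249]
fuse_supply_top 0.58 [ 53.7 262.3] [ 0.5679 -0.0424  0.1642]
fuse_load_top 0.91 [ 56.9 328.2] [ 0.571  -0.0757  0.1629]
expected cap px (np.float64(55.17622057729207), np.float64(250.86460298550315)) (np.float64(55.24597886116814), np.float64(316.1591464430932))
```

View pics/w5.png

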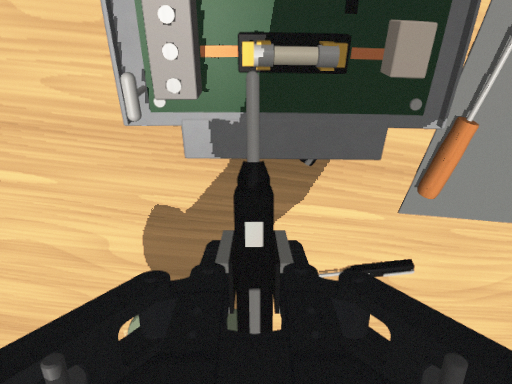

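```bash
cat > rel.py <<'E'
from h import *
import sys
# tip relative to caps, both seen in the same wrist picture
s=bot.observe(); 
z=np.load(sys.argv[1]+'.npz'); P=z['P']; Rt=R.from_euler('xyz',s['tool_rot'])
T=(P-s['position'])@Rt.as_matrix()*1000
m=(T[...,0]>50)&(T[...,0]<83)&(abs(T[...,1])<9)&(abs(T[...,2])<12)
q=T[m]; sh=q[(q[:,0]>60)&(q[:,0]<75)]
tip=np.array([81,np.median(sh[:,1]),np.percentile(sh[:,2],10)+3])
print('tip tool',tip.round(1))
th=.131; C=np.array([[np.cos(th),np.sin(th),0],[-np.sin(th),np.cos(th),0],[0,0,1]])
tw=s['position']+Rt.apply(tip/1000)
def show(n,px):
    w=P[int(round(px[0])),int(round(px[1]))]; w=np.median(P[int(px[0])-1:int(px[0])+2,int(px[1])-1:int(px[1])+2].reshape(-1,3),0)
    print(n,'cap-tip in controller axes mm',(C@(w-tw)*1000).round(1))
show('supply',eval(sys.argv[2])); show('load',eval(sys.argv[3]))
E
python3 - <<'E'
from h import *
z=np.load('w5.npz'); save(cv2.resize(z['im'][25:90,225:360],None,fx=5.5,fy=5.5,interpolation=cv2.INTER_CUBIC),'c5.png')
E
python3 rel.py w5 "(54,263)" "(56,328)"
```

```text
tip tool [81.  -3.6 -2.8]
supply cap-tip in controller axes mm [  1.9  -5.3 -30.9]
load cap-tip in controller axes mm [  1.2 -37.8 -31. ]
```

View pics/c5.png

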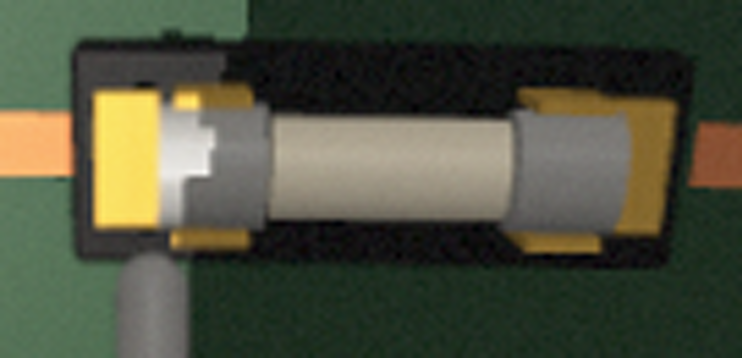

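In the crop the supply cap is at about picture (55,264), and the pen shaft ends at (71,252), slightly to its left. The tip needs +2 mm in x, −5 mm in y and about 28 mm down.

```bash
python3 -m inch '[{"dx":3,"dy":2,"dz":7,"rx":0,"ry":0,"rz":0,"hand":1},{"dx":3,"dy":2,"dz":7,"rx":0,"ry":0,"rz":0,"hand":1},{"dx":3,"dy":1,"dz":6,"rx":0,"ry":0,"rz":0,"hand":1},{"dx":0,"dy":0,"dz":0,"rx":0,"ry":0,"rz":0,"hand":1}]'
python3 tip.py w6 | tail -1
python3 - <<'E'
from h import *
z=np.load('w6.npz'); save(cv2.resize(z['im'][25:90,225:360],None,fx=5.5,fy=5.5,interpolation=cv2.INTER_CUBIC),'c6.png')
E
```

```text
clock: 12.55
position: [0.4918, -0.0556, 0.197]
tool_rot: [3.141, 0.351, 0.13]
force: [-0.7, 0.9, 0.2]
grip_width: 0.0162
[ 0.49177788 -0.05559145  0.19696641] [3.1414436  0.35145863 0.13048402]
```

View pics/c6.png

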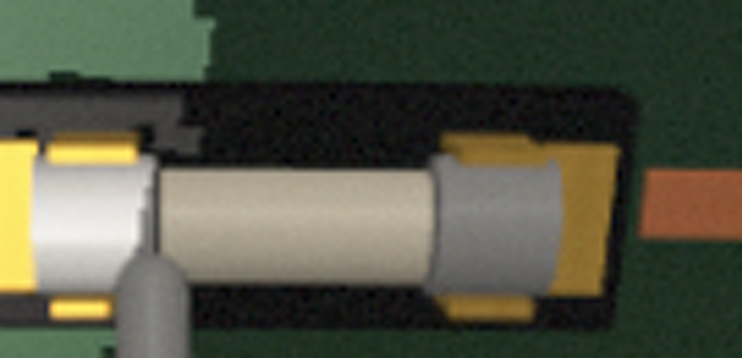

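```bash
python3 rel.py w6 "(66,241)" "(66,316)"
```

```text
tip tool [81.  -0.4 -3. ]
supply cap-tip in controller axes mm [-0.1  4.9 -9.4]
load cap-tip in controller axes mm [  0.2 -28.3  -9.2]
```

```bash
python3 -m inch '[{"dx":0,"dy":-3,"dz":0,"rx":0,"ry":0,"rz":0,"hand":1},{"dx":0.5,"dy":-2,"dz":2,"rx":0,"ry":0,"rz":0,"hand":1},{"dx":0,"dy":0,"dz":0,"rx":0,"ry":0,"rz":0,"hand":1},{"dx":0,"dy":0,"dz":0,"rx":0,"ry":0,"rz":0,"hand":1}]'
python3 tip.py w7 | tail -1
python3 - <<'E'
from h import *
z=np.load('w7.npz'); save(cv2.resize(z['im'][25:90,225:360],None,fx=5.5,fy=5.5,interpolation=cv2.INTER_CUBIC),'c7.png')
E
```

```text
clock: 13.05
position: [0.4913, -0.0502, 0.196]
tool_rot: [3.141, 0.35, 0.132]
force: [0.4, -1.0, 0.6]
grip_width: 0.0164
[ 0.49129525 -0.05015494  0.19598637] [3.14147516 0.34999889 0.13153689]
```

View pics/c7.png

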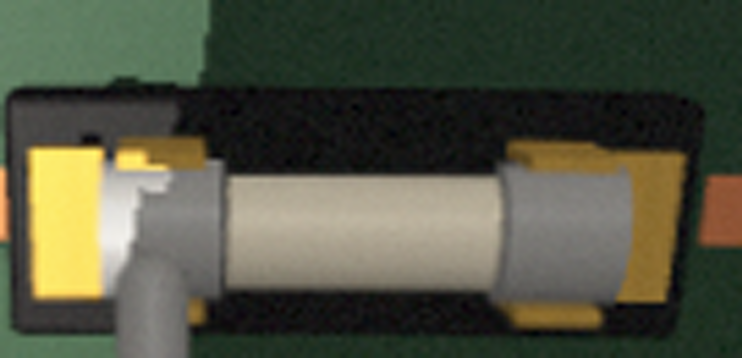

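The tip (crop col 153) is now over the supply cap (crop cols 100–225, centre 162). I'll descend in small steps.

```bash
python3 -m inch '[{"dx":1,"dy":0.5,"dz":1,"rx":0,"ry":0,"rz":0,"hand":1},{"dx":0.5,"dy":0,"dz":1,"rx":0,"ry":0,"rz":0,"hand":1}]'
python3 -m inch '[{"dx":0.3,"dy":0,"dz":1,"rx":0,"ry":0,"rz":0,"hand":1}]'
python3 -m inch '[{"dx":0.3,"dy":0,"dz":0.9,"rx":0,"ry":0,"rz":0,"hand":1}]'
```

```text
clock: 13.35
position: [0.4921, -0.0508, 0.1935]
tool_rot: [3.141, 0.35, 0.131]
force: [0.1, -0.2, -0.5]
grip_width: 0.0167
clock: 13.45
position: [0.492, -0.0508, 0.1924]
tool_rot: [3.141, 0.35, 0.131]
force: [-0.0, 0.7, -1.1]
grip_width: 0.0165
clock: 13.55
position: [0.4919, -0.0508, 0.1914]
tool_rot: [3.141, 0.35, 0.131]
force: [-0.4, 0.2, -0.9]
grip_width: 0.0165
```

```bash
for i in 1; do python3 -m inch '[{"dx":0.3,"dy":0,"dz":0.9,"rx":0,"ry":0,"rz":0,"hand":1}]'
python3 -m inch '[{"dx":0.2,"dy":0,"dz":0.5,"rx":0,"ry":0,"rz":0,"hand":1}]'; done
```

```text
clock: 13.65
position: [0.4919, -0.0507, 0.1905]
tool_rot: [3.141, 0.35, 0.131]
force: [-0.1, 0.0, -0.5]
grip_width: 0.0164
clock: 13.75
position: [0.4919, -0.0507, 0.19]
tool_rot: [3.141, 0.35, 0.131]
force: [0.7, -0.5, -0.8]
grip_width: 0.0162
```

```bash
python3 -m inch '[{"dx":0.2,"dy":0,"dz":0.7,"rx":0,"ry":0,"rz":0,"hand":1}]'
python3 -m inch '[{"dx":0.2,"dy":0,"dz":0.7,"rx":0,"ry":0,"rz":0,"hand":1}]'
python3 tip.py w8 | tail -1
python3 - <<'E'
from h import *
z=np.load('w8.npz'); save(cv2.resize(z['im'][25:90,225:360],None,fx=5.5,fy=5.5,interpolation=cv2.INTER_CUBIC),'c8.png')
E
python3 rel.py w8 "(66,258)" "(66,328)"
```

```text
clock: 13.85
position: [0.4919, -0.0507, 0.1893]
tool_rot: [3.141, 0.35, 0.131]
force: [-1.0, -0.1, -0.5]
grip_width: 0.0158
clock: 13.95
position: [0.4918, -0.0507, 0.1886]
tool_rot: [3.141, 0.35, 0.131]
force: [-2.3, -1.4, 2.7]
grip_width: 0.0163
[ 0.49184164 -0.05074348  0.18863979] [3.14149751 0.35010866 0.13118951]
tip tool [81.  -0.5 -4.2]
supply cap-tip in controller axes mm [ 1.2 -2.5 -2.8]
load cap-tip in controller axes mm [  1.5 -32.1  -2.7]
```

View pics/c8.png

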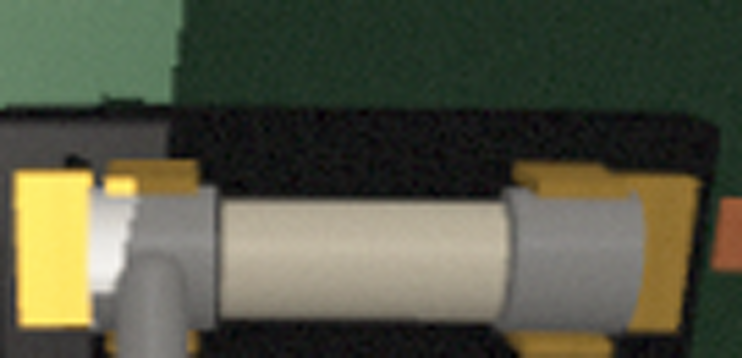

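Contact shows as 2.7 N upward, with the tip on the supply cap at crop (250,153). I'll press very slightly more and hold a moment.

```bash
python3 -m inch '[{"dx":0.1,"dy":0,"dz":0.4,"rx":0,"ry":0,"rz":0,"hand":1}]'
python3 -m inch '[{"dx":0,"dy":0,"dz":0,"rx":0,"ry":0,"rz":0,"hand":1},{"dx":0,"dy":0,"dz":0,"rx":0,"ry":0,"rz":0,"hand":1}]'
```

```text
clock: 14.15
position: [0.4918, -0.0508, 0.1883]
tool_rot: [3.141, 0.35, 0.131]
force: [-1.2, 0.7, 4.0]
grip_width: 0.0161
clock: 14.35
position: [0.4918, -0.0508, 0.1883]
tool_rot: [3.141, 0.35, 0.131]
force: [-0.9, -0.4, 4.2]
grip_width: 0.0164
```

```bash
python3 -m inch '[{"dx":-2,"dy":0,"dz":-6,"rx":0,"ry":0,"rz":0,"hand":1},{"dx":-2,"dy":3,"dz":-6,"rx":0,"ry":0,"rz":0,"hand":1},{"dx":0,"dy":10,"dz":0,"rx":0,"ry":0,"rz":0,"hand":1},{"dx":0,"dy":10,"dz":0,"rx":0,"ry":0,"rz":0,"hand":1},{"dx":0,"dy":8,"dz":0,"rx":0,"ry":0,"rz":0,"hand":1},{"dx":0,"dy":2,"dz":0,"rx":0,"ry":0,"rz":0,"hand":1},{"dx":0,"dy":0,"dz":0,"rx":0,"ry":0,"rz":0,"hand":1},{"dx":0,"dy":0,"dz":0,"rx":0,"ry":0,"rz":0,"hand":1}]'
python3 -m inch '[{"dx":1,"dy":0,"dz":4,"rx":0,"ry":0,"rz":0,"hand":1},{"dx":1.5,"dy":0,"dz":4,"rx":0,"ry":0,"rz":0,"hand":1},{"dx":0,"dy":0,"dz":0,"rx":0,"ry":0,"rz":0,"hand":1}]'
python3 tip.py w9 | tail -1
python3 - <<'E'
from h import *
z=np.load('w9.npz'); save(cv2.resize(z['im'][25:90,165:300],None,fx=5.5,fy=5.5,interpolation=cv2.INTER_CUBIC),'c9.png')
E
```

```text
clock: 15.15
position: [0.4965, -0.0832, 0.2007]
tool_rot: [-3.142, 0.35, 0.131]
force: [-0.6, 0.1, 0.6]
grip_width: 0.0164
clock: 15.45
position: [0.4959, -0.0831, 0.1918]
tool_rot: [-3.141, 0.351, 0.132]
force: [0.1, 0.6, -1.9]
grip_width: 0.0162
[ 0.49585699 -0.08311801  0.19182089] [-3.14147612  0.35095972  0.13164572]
```

View pics/c9.png

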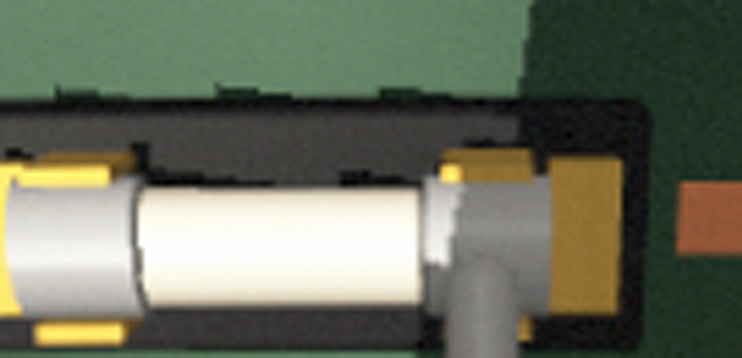

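The tip (crop col 482) is over the load cap (crop cols 425–550, centre 487), about 3.5 mm above contact.

```bash
python3 -m inch '[{"dx":0.5,"dy":0,"dz":1.2,"rx":0,"ry":0,"rz":0,"hand":1},{"dx":0.3,"dy":0,"dz":0.8,"rx":0,"ry":0,"rz":0,"hand":1}]'
python3 -m inch '[{"dx":0.2,"dy":0,"dz":0.7,"rx":0,"ry":0,"rz":0,"hand":1}]'
python3 -m inch '[{"dx":0.2,"dy":0,"dz":0.5,"rx":0,"ry":0,"rz":0,"hand":1}]'
```

```text
clock: 15.75
position: [0.4962, -0.0834, 0.1903]
tool_rot: [3.141, 0.35, 0.131]
force: [-0.5, -0.4, -0.5]
grip_width: 0.0161
clock: 15.85
position: [0.4961, -0.0835, 0.1896]
tool_rot: [3.141, 0.35, 0.131]
force: [-0.2, -0.4, 0.3]
grip_width: 0.0162
clock: 15.95
position: [0.4961, -0.0834, 0.189]
tool_rot: [3.142, 0.35, 0.131]
force: [-0.6, 0.5, 1.8]
grip_width: 0.0157
```

```bash
python3 -m inch '[{"dx":0.2,"dy":0,"dz":0.5,"rx":0,"ry":0,"rz":0,"hand":1}]'
python3 -m inch '[{"dx":0.1,"dy":0,"dz":0.2,"rx":0,"ry":0,"rz":0,"hand":1},{"dx":0,"dy":0,"dz":0,"rx":0,"ry":0,"rz":0,"hand":1}]'
python3 tip.py w10 | tail -1
python3 - <<'E'
from h import *
z=np.load('w10.npz'); save(cv2.resize(z['im'][25:90,165:300],None,fx=5.5,fy=5.5,interpolation=cv2.INTER_CUBIC),'c10.png')
E
```

```text
clock: 16.05
position: [0.4961, -0.0835, 0.1886]
tool_rot: [3.142, 0.35, 0.131]
force: [-1.8, -1.3, 2.5]
grip_width: 0.016
clock: 16.25
position: [0.4961, -0.0835, 0.1884]
tool_rot: [3.141, 0.35, 0.131]
force: [-1.9, -0.2, 2.8]
grip_width: 0.0162
[ 0.49610464 -0.0835028   0.1883977 ] [3.14146783 0.35020002 0.13110592]
```

View pics/c10.png

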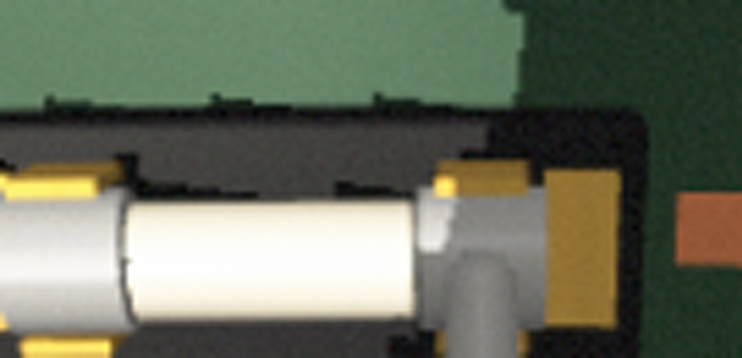

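The load end is touched at 2.8 N, tip on its cap. I'll retract and carry the pen back to its spot.

```bash
python3 -m inch '[{"dx":-3,"dy":0,"dz":-10,"rx":0,"ry":0,"rz":0,"hand":1},{"dx":-8,"dy":0,"dz":-20,"rx":0,"ry":0,"rz":0,"hand":1},{"dx":-8,"dy":0,"dz":-15,"rx":0,"ry":0,"rz":0,"hand":1}]'
python3 - <<'E'
from h import *
plan([.4985,-.3724,.06],[np.pi,0,.183],10,1)
E
```

```text
clock: 16.65
position: [0.494, -0.0839, 0.2385]
tool_rot: [3.141, 0.349, 0.131]
force: [0.3, 0.2, -0.8]
grip_width: 0.0162
[{"dx":3,"dy":29,"dz":18,"rx":-0.001,"ry":0.035,"rz":-0.005,"hand":1},{"dx":2,"dy":28,"dz":18,"rx":-0.001,"ry":0.035,"rz":-0.005,"hand":1},{"dx":2,"dy":29,"dz":18,"rx":-0.001,"ry":0.035,"rz":-0.005,"hand":1},{"dx":0,"dy":29,"dz":18,"rx":0,"ry":0.035,"rz":-0.005,"hand":1},{"dx":0,"dy":28,"dz":19,"rx":-0.001,"ry":0.035,"rz":-0.006,"hand":1},{"dx":-1,"dy":29,"dz":18,"rx":-0.001,"ry":0.035,"rz":-0.005,"hand":1},{"dx":-1,"dy":28,"dz":18,"rx":-0.001,"ry":0.035,"rz":-0.005,"hand":1},{"dx":-3,"dy":29,"dz":18,"rx":-0.001,"ry":0.035,"rz":-0.005,"hand":1},{"dx":-3,"dy":28,"dz":18,"rx":-0.001,"ry":0.034,"rz":-0.005,"hand":1},{"dx":-4,"dy":29,"dz":18,"rx":-0.001,"ry":0.035,"rz":-0.005,"hand":1}]
end err mm [ 0.3 -0.   0.2] rot [ 0.001 -0.     0.   ]
```

```bash
python3 -m inch '[{"dx":3,"dy":29,"dz":18,"rx":-0.001,"ry":0.035,"rz":-0.005,"hand":1},{"dx":2,"dy":28,"dz":18,"rx":-0.001,"ry":0.035,"rz":-0.005,"hand":1},{"dx":2,"dy":29,"dz":18,"rx":-0.001,"ry":0.035,"rz":-0.005,"hand":1},{"dx":0,"dy":29,"dz":18,"rx":0,"ry":0.035,"rz":-0.005,"hand":1},{"dx":0,"dy":28,"dz":19,"rx":-0.001,"ry":0.035,"rz":-0.006,"hand":1},{"dx":-1,"dy":29,"dz":18,"rx":-0.001,"ry":0.035,"rz":-0.005,"hand":1},{"dx":-1,"dy":28,"dz":18,"rx":-0.001,"ry":0.035,"rz":-0.005,"hand":1},{"dx":-3,"dy":29,"dz":18,"rx":-0.001,"ry":0.035,"rz":-0.005,"hand":1},{"dx":-3,"dy":28,"dz":18,"rx":-0.001,"ry":0.034,"rz":-0.005,"hand":1},{"dx":-4,"dy":29,"dz":18,"rx":-0.001,"ry":0.035,"rz":-0.005,"hand":1}]'
python3 -m inch '[{"dx":0,"dy":0,"dz":0,"rx":0,"ry":0,"rz":0,"hand":1},{"dx":0,"dy":0,"dz":0,"rx":0,"ry":0,"rz":0,"hand":1}]'
python3 tip.py w11; python3 -c "
from h import *
im,d=bot.grab_frame('scene'); save(cv2.resize(im[200:384,60:330],None,fx=2.9,fy=2.9),'s11.png')"
```

```text
clock: 17.65
position: [0.4988, -0.3734, 0.0588]
tool_rot: [3.141, -0.001, 0.183]
force: [0.5, -0.3, -1.1]
grip_width: 0.016
clock: 17.85
position: [0.4979, -0.373, 0.059]
tool_rot: [-3.142, 0.001, 0.181]
force: [0.1, 0.8, -0.2]
grip_width: 0.0163
pen pts in tool frame 3475 [ 15.  -10.1 -14.2] [81.8  7.9  0.7]
15 664 [ 19.   -0.9 -11.5] -13.6
23 720 [ 27.2  -1.4 -11.3] -14.2
31 635 [34.7 -0.9 -9.6] -12.4
39 389 [42.  -1.  -7.4] -11.0
47 234 [51.2 -1.4 -5.9] -8.1
55 247 [59.1 -1.4 -6. ] -8.2
63 246 [67.  -1.4 -6.1] -8.3
71 265 [75.1 -1.4 -6.1] -8.3
79 75 [80.1 -1.4 -6. ] -8.0
0.78 [ 70.4 252.4] [89.5 -1.8 56.3]
[ 0.49791159 -0.37300943  0.05900002] [-3.14156360e+00  1.10219650e-03  1.81095732e-01]
```

View pics/w11.png

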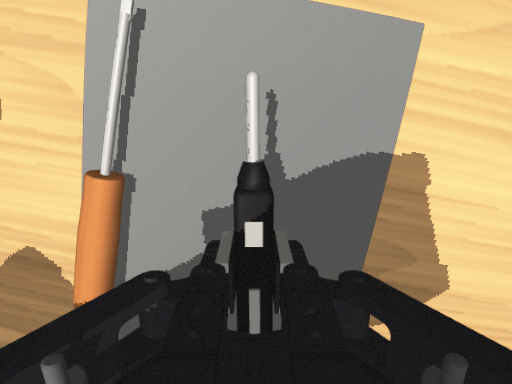

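View pics/s11.png

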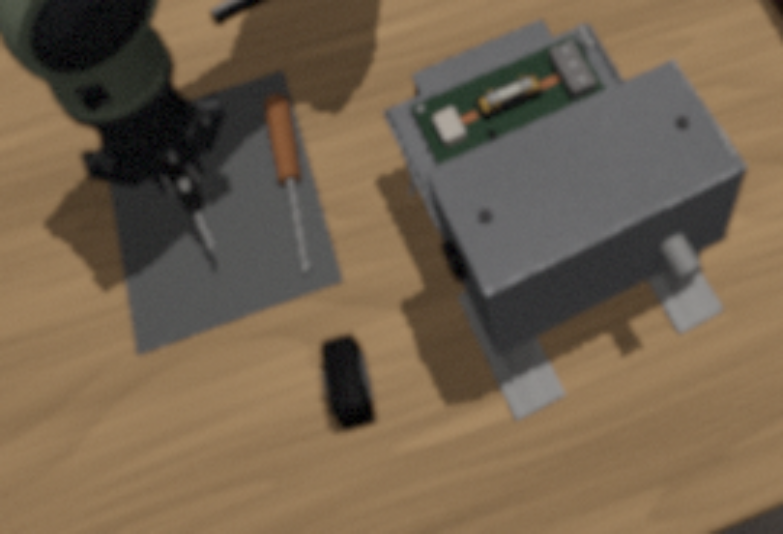

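The pen is level in the grip (shaft height constant along its length), over its old spot. The screwdriver is still at the left. I'll lower it.

```bash
python3 -m inch '[{"dx":0,"dy":0,"dz":20,"rx":0,"ry":0,"rz":0,"hand":1},{"dx":0,"dy":0,"dz":18,"rx":0,"ry":0,"rz":0,"hand":1},{"dx":0,"dy":0,"dz":7,"rx":0,"ry":0,"rz":0,"hand":1},{"dx":0,"dy":0,"dz":2,"rx":0,"ry":0,"rz":0,"hand":1},{"dx":0,"dy":0,"dz":0,"rx":0,"ry":0,"rz":0,"hand":1},{"dx":0,"dy":0,"dz":0,"rx":0,"ry":0,"rz":0,"hand":1}]'
python3 -m inch '[{"dx":0,"dy":0,"dz":1,"rx":0,"ry":0,"rz":0,"hand":1}]'
```

```text
clock: 18.6
position: [0.4986, -0.3725, 0.0123]
tool_rot: [3.141, 0.001, 0.183]
force: [0.2, -0.6, 0.4]
grip_width: 0.016
clock: 18.7
position: [0.4987, -0.3725, 0.0113]
tool_rot: [3.141, 0.0, 0.183]
force: [-0.6, -0.9, -1.1]
grip_width: 0.0161
```

```bash
python3 -m inch '[{"dx":0,"dy":0,"dz":1,"rx":0,"ry":0,"rz":0,"hand":1},{"dx":0,"dy":0,"dz":1,"rx":0,"ry":0,"rz":0,"hand":1}]'
python3 -m inch '[{"dx":0,"dy":0,"dz":0.7,"rx":0,"ry":0,"rz":0,"hand":1}]'
python3 -m inch '[{"dx":0,"dy":0,"dz":0.5,"rx":0,"ry":0,"rz":0,"hand":1}]'
```

```text
clock: 18.9
position: [0.4985, -0.3723, 0.0088]
tool_rot: [3.141, 0.001, 0.183]
force: [0.1, 0.6, -1.5]
grip_width: 0.0162
clock: 19.0
position: [0.4984, -0.3722, 0.0079]
tool_rot: [3.142, 0.001, 0.183]
force: [1.3, 0.0, 0.7]
grip_width: 0.0163
clock: 19.1
position: [0.4984, -0.3723, 0.0077]
tool_rot: [3.142, 0.001, 0.183]
force: [-2.6, 3.7, 13.5]
grip_width: 0.0159
```

The pen is on the mat. I'll open and retreat.

```bash
python3 -m inch '[{"dx":0,"dy":0,"dz":0,"rx":0,"ry":0,"rz":0,"hand":0.4},{"dx":0,"dy":0,"dz":0,"rx":0,"ry":0,"rz":0,"hand":0},{"dx":0,"dy":0,"dz":0,"rx":0,"ry":0,"rz":0,"hand":-0.2},{"dx":0,"dy":0,"dz":0,"rx":0,"ry":0,"rz":0,"hand":-0.2}]'
python3 -m inch '[{"dx":0,"dy":0,"dz":-10,"rx":0,"ry":0,"rz":0,"hand":-0.2},{"dx":0,"dy":0,"dz":-25,"rx":0,"ry":0,"rz":0,"hand":-0.2},{"dx":0,"dy":0,"dz":-40,"rx":0,"ry":0,"rz":0,"hand":-0.2},{"dx":0,"dy":0,"dz":-40,"rx":0,"ry":0,"rz":0,"hand":-0.2},{"dx":0,"dy":0,"dz":0,"rx":0,"ry":0,"rz":0,"hand":-0.2}]'
python3 pen.py w12
```

```text
clock: 19.5
position: [0.4984, -0.3723, 0.0075]
tool_rot: [3.141, 0.001, 0.183]
force: [0.5, 0.9, 0.0]
grip_width: 0.0516
clock: 20.0
position: [0.5, -0.374, 0.1281]
tool_rot: [3.137, -0.004, 0.182]
force: [0.8, -0.8, -0.5]
grip_width: 0.0512
2795 ((506.292724609375, -369.1888122558594), (143.97178649902344, 17.8994197845459), 10.777430534362793) [ 0.43460753 -0.39101125  0.00901596] [ 0.57692925 -0.35336645  0.02251898]
tester 0.96 [194.2 247.1] [ 0.496 -0.368  0.017]
tester 0.82 [376.9 114.2] [ 0.265 -0.263  0.004]
tester_tip 0.93 [ 94.1 247.9] [ 0.575 -0.355  0.012]
tester_tip 0.75 [72.3 21.4] [ 0.562 -0.167  0.006]
```

View pics/w12.png

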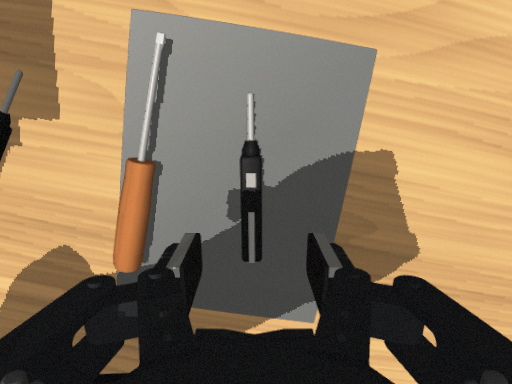

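The pen lies flat on the mat at about its original pose (body cols 241–263, tip (94,250)). Before choosing how to get under the lip, I'll check how far the wrist can tilt.

Run:
```python
from h import *
s=bot.observe(); print(s['qpos'].round(3), np.hypot(*s['position'][:2]), s['position'])
rpy=[np.pi,-.45,.131]
plan([.47,-.068,.28],rpy,10,1)
```

```text
[ 0.148  0.742  0.621  1.721 -0.545  0.859 -0.376] 0.6219896505957696 [ 0.49852144 -0.37195093  0.12277989]
[{"dx":3,"dy":-30,"dz":-16,"rx":-0.001,"ry":0.045,"rz":0.005,"hand":1},{"dx":3,"dy":-31,"dz":-15,"rx":-0.001,"ry":0.045,"rz":0.005,"hand":1},{"dx":4,"dy":-30,"dz":-16,"rx":-0.002,"ry":0.045,"rz":0.005,"hand":1},{"dx":4,"dy":-31,"dz":-15,"rx":-0.001,"ry":0.045,"rz":0.005,"hand":1},{"dx":5,"dy":-30,"dz":-15,"rx":-0.001,"ry":0.045,"rz":0.006,"hand":1},{"dx":5,"dy":-30,"dz":-15,"rx":-0.001,"ry":0.045,"rz":0.005,"hand":1},{"dx":6,"dy":-31,"dz":-15,"rx":-0.001,"ry":0.045,"rz":0.005,"hand":1},{"dx":7,"dy":-30,"dz":-15,"rx":-0.001,"ry":0.045,"rz":0.005,"hand":1},{"dx":7,"dy":-31,"dz":-14,"rx":-0.001,"ry":0.045,"rz":0.005,"hand":1},{"dx":7,"dy":-30,"dz":-14,"rx":-0.002,"ry":0.045,"rz":0.005,"hand":1}]
end err mm [-0.1 -0.3  0.1] rot [ 0. -0.  0.]
```

```bash
python3 -m inch '[{"dx":3,"dy":-30,"dz":-16,"rx":-0.001,"ry":0.045,"rz":0.005,"hand":1},{"dx":3,"dy":-31,"dz":-15,"rx":-0.001,"ry":0.045,"rz":0.005,"hand":1},{"dx":4,"dy":-30,"dz":-16,"rx":-0.002,"ry":0.045,"rz":0.005,"hand":1},{"dx":4,"dy":-31,"dz":-15,"rx":-0.001,"ry":0.045,"rz":0.005,"hand":1},{"dx":5,"dy":-30,"dz":-15,"rx":-0.001,"ry":0.045,"rz":0.006,"hand":1},{"dx":5,"dy":-30,"dz":-15,"rx":-0.001,"ry":0.045,"rz":0.005,"hand":1},{"dx":6,"dy":-31,"dz":-15,"rx":-0.001,"ry":0.045,"rz":0.005,"hand":1},{"dx":7,"dy":-30,"dz":-15,"rx":-0.001,"ry":0.045,"rz":0.005,"hand":1},{"dx":7,"dy":-31,"dz":-14,"rx":-0.001,"ry":0.045,"rz":0.005,"hand":1},{"dx":7,"dy":-30,"dz":-14,"rx":-0.002,"ry":0.045,"rz":0.005,"hand":1}]' 80
cat > fk.py <<'E'
from h import *
from scipy.optimize import least_squares
def fk(q,p,sg):
    h,L1,L2,L3,off,zx=p
    A=R.from_rotvec; z=np.array([0,0,1.]); y=np.array([0,1.,0])
    r=A(z*(sg[0]*q[0]+off)); pos=np.array([0,0,h])
    r=r*A(y*q[1]); pos=pos+r.apply([0,0,L1]); r=r*A(z*sg[1]*q[2])*A(y*q[3]); pos=pos+r.apply([0,0,L2])
    r=r*A(z*sg[2]*q[4])*A(y*q[5]); pos=pos+r.apply([0,0,L3]); r=r*A(z*(sg[3]*q[6]+zx)); return pos,r
D=[([-1.38325162,  0.52202672, -0.03631696,  1.60001152,  0.02120887,1.0210901 , -0.11276584],[0.15927038, 0.60401402, 0.23071667],[-3.14044611e+00,0,2.88386783]),
([ 0.148,0.742,0.621,1.721,-0.545,0.859,-0.376],[.4989,-.373,.1265],[3.139,-.001,.183])]
E
python3 - <<'E'
from fk import *
s=bot.observe(); D.append((s['qpos'],s['position'],s['tool_rot'])); print(s['qpos'].round(3),s['position'],s['tool_rot'])
print(repr(D[-1]))
import itertools
best=[]
for sg in itertools.product([1,-1],repeat=4):
  for off in [0,2.7,1.57,-1.57]:
   for zx in [0,1.57,3.14,-1.57]:
    def f(p):
        o=[]
        for q,x,e in D:
            a,r=fk(q,p,sg); o+=list((a-x)*5)+list((r.inv()*R.from_euler('xyz',e)).as_rotvec())
        return np.array(o)
    o=least_squares(f,[.3,.42,.42,.25,off,zx]); best.append((o.cost,sg,o.x))
best.sort(key=lambda b:b[0])
for b in best[:3]: print(b[0],b[1],b[2].round(4))
E
```

```text
clock: 21.15
position: [0.4696, -0.0714, 0.2774]
tool_rot: [3.141, -0.442, 0.131]
force: [-0.4, -0.6, -0.2]
grip_width: 0.0
[-0.597  0.019  0.713  2.274 -0.277  0.437 -1.099] [ 0.46960489 -0.07141375  0.27738442] [ 3.14103684 -0.44239656  0.13144129]
(array([-0.59678319,  0.01941205,  0.71302787,  2.27378385, -0.27747714,
        0.43663851, -1.0989666 ]), array([ 0.46960489, -0.07141375,  0.27738442]), array([ 3.14103684, -0.44239656,  0.13144129]))
0.006316273037588797 (-1, -1, -1, -1) [ 0.3405  0.5299  0.4275  0.3383 -0.0953  1.4789]
0.006316273037588863 (-1, -1, -1, -1) [ 0.3405  0.5299  0.4275  0.3383 -0.0953  1.4789]
0.006316273037588884 (-1, -1, -1, -1) [ 0.3405  0.5299  0.4275  0.3383 -0.0953  1.4789]
```

```bash
cat > ik.py <<'E'
from fk import *
P0=[0.3405,0.5299,0.4275,0.3383,-0.0953,1.4789]; SG=(-1,-1,-1,-1)
lo=np.array([-2.91,-.3,-1.5,.17,-1.26,.16,-2.52])+.03; hi=np.array([2.91,2.13,1.42,2.43,4.41,1.93,2.52])-.03
def ik(x,r,q0):
    def f(q):
        a,rr=fk(q,P0,SG); return np.r_[(a-x)*10,(rr.inv()*r).as_rotvec()*3]
    best=None
    for k in range(12):
        q=np.clip(np.array(q0)+(np.random.default_rng(k).normal(size=7)*.5 if k else 0),lo+.01,hi-.01)
        o=least_squares(f,q,bounds=(lo,hi))
        if best is None or o.cost<best.cost: best=o
        if best.cost<1e-6: break
    return best
def pose(out,yc,z):
    th=.131; return np.array([.6555-out*np.cos(th)-yc*np.sin(th), -.0437-out*np.sin(th)+yc*np.cos(th), z])
E
python3 - <<'E'
from ik import *
q0=bot.observe()['qpos']
for p in [-.5,-.6,-.7,-.8,-.9,-1.0,-1.2]:
  for (o,z) in [(200,.115),(160,.115),(120,.2),(60,.26),(10,.27)]:
    b=ik(pose(o/1000,0,z),R.from_euler('xyz',[np.pi,p,.131]),q0); print(p,o,z,'%.5f'%b.cost,b.x.round(2) if b.cost<1e-4 else '')
E
```

```text
-0.5 200 0.115 0.07772 
-0.5 160 0.115 0.05823 
-0.5 120 0.2 0.00000 [-0.3   0.31  0.5   2.27 -1.23  0.34 -0.17]
-0.5 60 0.26 0.00000 [-0.38  0.29  0.54  2.08 -0.78  0.44 -0.68]
-0.5 10 0.27 0.00000 [-0.58  0.41  0.81  1.96 -0.92  0.58 -0.61]
-0.6 200 0.115 0.19585 
-0.6 160 0.115 0.16955 
-0.6 120 0.2 0.01328 
-0.6 60 0.26 0.00000 [-0.16  0.25  0.3   2.16 -1.02  0.3  -0.41]
-0.6 10 0.27 0.00000 [-0.49  0.36  0.69  2.05 -1.12  0.45 -0.39]
-0.7 200 0.115 0.30579 
-0.7 160 0.115 0.29137 
-0.7 120 0.2 0.08372 
-0.7 60 0.26 0.00550 
-0.7 10 0.27 0.00024 
-0.8 200 0.115 0.39069 
-0.8 160 0.115 0.31948 
-0.8 120 0.2 0.21133 
-0.8 60 0.26 0.06358 
-0.8 10 0.27 0.03959 
-0.9 200 0.115 0.75740 
-0.9 160 0.115 0.37002 
-0.9 120 0.2 0.38949 
-0.9 60 0.26 0.18492 
-0.9 10 0.27 0.13865 
-1.0 200 0.115 0.61050 
-1.0 160 0.115 0.97037 
-1.0 120 0.2 0.47196 
-1.0 60 0.26 0.32337 
-1.0 10 0.27 0.31129 
-1.2 200 0.115 0.92566 
-1.2 160 0.115 0.46090 
-1.2 120 0.2 1.03389 
-1.2 60 0.26 0.83679 
-1.2 10 0.27 0.79105
```

```bash
cat > side.py <<'E'
from ik import *
q0=bot.observe()['qpos']
Cc=R.from_euler('z',.131)
def ori(side,al,roll):
    # tool z = side*y sin(al) - z cos(al); start from pointing down with tool x = +x_c, tilt about x_c
    return Cc*R.from_euler('x',side*al)*R.from_euler('x',np.pi)*R.from_euler('z',roll)
E
python3 - <<'E'
from side import *
for side in [1,-1]:
  for al in [.8,1.05,1.3]:
    print(side,al,ori(side,al,0).apply([0,0,1]).round(2))
    for roll in [-np.pi/2,0,np.pi/2,np.pi]:
      r=ori(side,al,roll); c=[]
      q=q0
      for (o,z) in [(150,.110),(120,.2),(60,.26),(10,.27)]:
        b=ik(pose(o/1000,-.045*side,z),r,q); c.append(b.cost); q=b.x
      print('  roll %.2f'%roll,np.round(c,5), q.round(2))
E
```

```text
1 0.8 [-0.09  0.71 -0.7 ]
  roll -1.57 [0. 0. 0. 0.] [ 0.45  0.81 -0.19  1.26 -0.54  1.54  0.58]
  roll 0.00 [0. 0. 0. 0.] [ 0.46  0.81 -0.2   1.26 -0.53  1.54 -1.  ]
  roll 1.57 [0. 0. 0. 0.] [ 0.21  0.82  0.28  1.26 -0.79  1.68 -2.39]
  roll 3.14 [0. 0. 0. 0.] [ 0.85  1.05 -1.09  1.26  0.1   1.43  1.67]
1 1.05 [-0.11  0.86 -0.5 ]
  roll -1.57 [0. 0. 0. 0.] [ 0.62  0.96 -0.43  1.19 -0.53  1.62  0.53]
  roll 0.00 [0. 0. 0. 0.] [ 0.6   0.95 -0.38  1.19 -0.56  1.63 -1.02]
  roll 1.57 [0. 0. 0. 0.] [ 0.24  0.95  0.33  1.19 -0.98  1.88 -2.33]
  roll 3.14 [0. 0. 0. 0.] [ 0.9   1.23 -1.21  1.19  0.06  1.51  1.66]
1 1.3 [-0.13  0.96 -0.27]
  roll -1.57 [0. 0. 0. 0.] [ 0.45  1.04 -0.03  1.14 -0.92  1.9   0.72]
  roll 0.00 [0. 0. 0. 0.] [ 0.46  1.04 -0.03  1.14 -0.91  1.9  -0.85]
  roll 1.57 [0. 0. 0. 0.] [ 0.45  1.04 -0.03  1.14 -0.92  1.9  -2.42]
  roll 3.14 [0. 0. 0. 0.] [ 0.75  1.14 -0.67  1.14 -0.5   1.68  2.03]
-1 0.8 [ 0.09 -0.71 -0.7 ]
  roll -1.57 [0. 0. 0. 0.] [-0.77  0.68  0.47  1.59  0.56  1.13 -0.54]
  roll 0.00 [0. 0. 0. 0.] [-1.12  0.97  1.19  1.59 -0.08  1.02 -1.58]
  roll 1.57 [0. 0. 0. 0.] [-0.16  0.69 -0.49  1.59  1.04  1.48  2.26]
  roll 3.14 [0. 0. 0. 0.] [-0.4   0.64 -0.11  1.59  0.86  1.32  0.8 ]
-1 1.05 [ 0.11 -0.86 -0.5 ]
  roll -1.57 [0. 0. 0. 0.] [-0.9   0.82  0.58  1.59  0.66  1.19 -0.66]
  roll 0.00 [0. 0. 0. 0.] [-0.88  0.8   0.54  1.59  0.69  1.2  -2.26]
  roll 1.57 [0. 0. 0. 0.] [-0.33  0.77 -0.35  1.59  1.14  1.59  2.16]
  roll 3.14 [0. 0. 0. 0.] [-0.71  0.76  0.27  1.59  0.85  1.31  0.77]
-1 1.3 [ 0.13 -0.96 -0.27]
  roll -1.57 [0. 0. 0. 0.] [-0.98  0.97  0.65  1.58  0.75  1.26 -0.77]
  roll 0.00 [0. 0. 0. 0.] [-1.2   1.2   1.13  1.58  0.31  1.07 -1.99]
  roll 1.57 [0. 0. 0. 0.] [-0.52  0.86 -0.12  1.58  1.17  1.65  2.1 ]
  roll 3.14 [0. 0. 0. 0.] [-0.84  0.9   0.4   1.58  0.91  1.38  0.69]
```

Tilting forward under the lip isn't reachable, so I'll reach in from the right with the closed fingers pointing +y (60° tilt) under the lip's right end. That orientation can stay the same for the whole swing.

Run:
```python
from side import *
r=ori(1,1.05,0)
print(pose(.150,-.14,.25))
plan(pose(.150,-.14,.25),r,10,1)
print('axes',r.as_matrix().round(3))
```

```text
[ 0.52507282 -0.20209429  0.25      ]
[{"dx":2,"dy":14,"dz":4,"rx":0.103,"ry":-0.04,"rz":0.023,"hand":1},{"dx":3,"dy":14,"dz":3,"rx":0.104,"ry":-0.04,"rz":0.023,"hand":1},{"dx":3,"dy":14,"dz":1,"rx":0.103,"ry":-0.04,"rz":0.024,"hand":1},{"dx":3,"dy":14,"dz":-1,"rx":0.103,"ry":-0.04,"rz":0.023,"hand":1},{"dx":4,"dy":14,"dz":-2,"rx":0.103,"ry":-0.04,"rz":0.023,"hand":1},{"dx":4,"dy":13,"dz":-4,"rx":0.104,"ry":-0.04,"rz":0.024,"hand":1},{"dx":4,"dy":13,"dz":-5,"rx":0.103,"ry":-0.04,"rz":0.023,"hand":1},{"dx":4,"dy":12,"dz":-7,"rx":0.103,"ry":-0.04,"rz":0.023,"hand":1},{"dx":4,"dy":11,"dz":-8,"rx":0.103,"ry":-0.04,"rz":0.023,"hand":1},{"dx":4,"dy":11,"dz":-9,"rx":0.104,"ry":-0.041,"rz":0.024,"hand":1}]
end err mm [-0.2 -0.2 -0.3] rot [-0.    -0.001 -0.   ]
axes [[ 0.991  0.065 -0.113]
 [ 0.131 -0.493  0.86 ]
 [ 0.    -0.867 -0.498]]
```

```bash
python3 -m inch '[{"dx":2,"dy":14,"dz":4,"rx":0.103,"ry":-0.04,"rz":0.023,"hand":1},{"dx":3,"dy":14,"dz":3,"rx":0.104,"ry":-0.04,"rz":0.023,"hand":1},{"dx":3,"dy":14,"dz":1,"rx":0.103,"ry":-0.04,"rz":0.024,"hand":1},{"dx":3,"dy":14,"dz":-1,"rx":0.103,"ry":-0.04,"rz":0.023,"hand":1},{"dx":4,"dy":14,"dz":-2,"rx":0.103,"ry":-0.04,"rz":0.023,"hand":1},{"dx":4,"dy":13,"dz":-4,"rx":0.104,"ry":-0.04,"rz":0.024,"hand":1},{"dx":4,"dy":13,"dz":-5,"rx":0.103,"ry":-0.04,"rz":0.023,"hand":1},{"dx":4,"dy":12,"dz":-7,"rx":0.103,"ry":-0.04,"rz":0.023,"hand":1},{"dx":4,"dy":11,"dz":-8,"rx":0.103,"ry":-0.04,"rz":0.023,"hand":1},{"dx":4,"dy":11,"dz":-9,"rx":0.104,"ry":-0.041,"rz":0.024,"hand":1}]' 80
python3 -m inch '[{"dx":0,"dy":0,"dz":0,"rx":0,"ry":0,"rz":0,"hand":1}]'
python3 - <<'E'
from side import *
r=ori(1,1.05,0)
s=bot.observe(); print(s['qpos'].round(2))
im,d=bot.grab_frame('scene'); save(cv2.resize(im[100:384,60:400],None,fx=2.1,fy=2.1),'s13.png')
im,d=bot.grab_frame('wrist'); save(im,'w13.png')
plan(pose(.150,-.14,.095),r,5,1)
E
```

```text
clock: 22.15
position: [0.5139, -0.2, 0.2566]
tool_rot: [-2.166, -0.0, 0.109]
force: [0.6, 0.7, 1.6]
grip_width: -0.0001
clock: 22.25
position: [0.5135, -0.2008, 0.2527]
tool_rot: [-2.164, 0.005, 0.107]
force: [-0.2, 0.9, -0.5]
grip_width: 0.0002
[ 0.33  0.88  0.55  1.43 -0.9   1.88 -0.4 ]
[{"dx":2,"dy":27,"dz":18,"rx":0.016,"ry":-0.004,"rz":-0.002,"hand":1},{"dx":2,"dy":27,"dz":17,"rx":0.016,"ry":-0.004,"rz":-0.003,"hand":1},{"dx":3,"dy":28,"dz":16,"rx":0.016,"ry":-0.004,"rz":-0.002,"hand":1},{"dx":2,"dy":27,"dz":16,"rx":0.015,"ry":-0.004,"rz":-0.003,"hand":1},{"dx":2,"dy":29,"dz":16,"rx":0.016,"ry":-0.004,"rz":-0.002,"hand":1}]
end err mm [ 0.1 -0.4 -0.3] rot [0. 0. 0.]
```

View pics/s13.png

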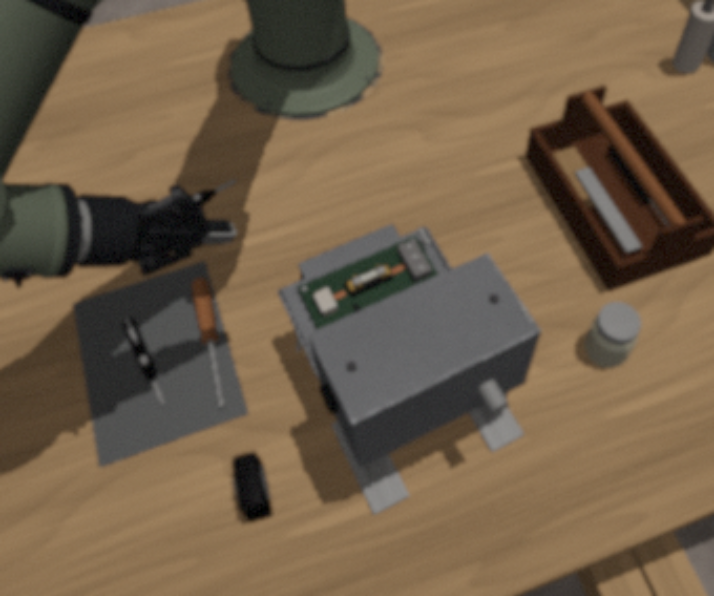

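View pics/w13.png

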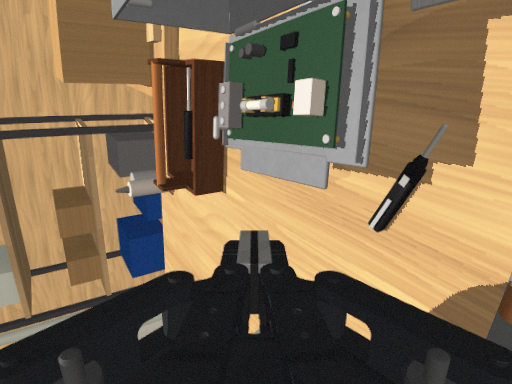

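The scene shows the closed fingers pointing to +y at crop (230,232), right of the open door, with nothing in the way. Tilt came out at 56°, which is enough. I'll lower beside the door.

Run:
```python
from side import *
s=bot.observe()
plan(pose(.152,-.135,.095),s['tool_rot'],5,1)
```

```text
[{"dx":2,"dy":26,"dz":18,"rx":0,"ry":0,"rz":0,"hand":1},{"dx":2,"dy":27,"dz":19,"rx":0,"ry":0,"rz":0,"hand":1},{"dx":1,"dy":26,"dz":18,"rx":0,"ry":0,"rz":0,"hand":1},{"dx":2,"dy":27,"dz":18,"rx":0,"ry":0,"rz":0,"hand":1},{"dx":2,"dy":26,"dz":19,"rx":0,"ry":0,"rz":0,"hand":1}]
end err mm [ 0.2  0.3 -0.2] rot [ 0.  0. -0.]
```

```bash
python3 -m inch '[{"dx":2,"dy":26,"dz":18,"rx":0,"ry":0,"rz":0,"hand":1},{"dx":2,"dy":27,"dz":19,"rx":0,"ry":0,"rz":0,"hand":1},{"dx":1,"dy":26,"dz":18,"rx":0,"ry":0,"rz":0,"hand":1}]' 
python3 -m inch '[{"dx":2,"dy":27,"dz":18,"rx":0,"ry":0,"rz":0,"hand":1},{"dx":2,"dy":26,"dz":19,"rx":0,"ry":0,"rz":0,"hand":1},{"dx":0,"dy":0,"dz":0,"rx":0,"ry":0,"rz":0,"hand":1}]'
python3 - <<'E'
from side import *
s=bot.observe(); print(s['qpos'].round(2))
im,d=bot.grab_frame('scene'); save(cv2.resize(im[100:384,60:400],None,fx=2.1,fy=2.1),'s14.png')
im,d=bot.grab_frame('wrist'); save(im,'w14.png')
plan(pose(.152,-.055,.095),s['tool_rot'],4,1)
E
```

```text
clock: 22.65
position: [0.5196, -0.1969, 0.1612]
tool_rot: [-2.174, -0.005, 0.11]
force: [-0.3, 0.1, 0.7]
grip_width: -0.0
clock: 22.95
position: [0.5227, -0.195, 0.0945]
tool_rot: [-2.17, -0.0, 0.11]
force: [-0.3, 1.0, 0.9]
grip_width: 0.0001
[ 0.34  1.09  0.49  1.45 -0.96  1.7  -0.26]
[{"dx":-1,"dy":-11,"dz":17,"rx":0.001,"ry":-0.001,"rz":0.001,"hand":1},{"dx":0,"dy":-10,"dz":17,"rx":0,"ry":0,"rz":0,"hand":1},{"dx":-1,"dy":-11,"dz":16,"rx":0.001,"ry":-0.001,"rz":0.001,"hand":1},{"dx":-1,"dy":-10,"dz":17,"rx":0,"ry":0,"rz":0,"hand":1}]
end err mm [-0.1 -0.2 -0.2] rot [ 0.  0. -0.]
```

View pics/s14.png

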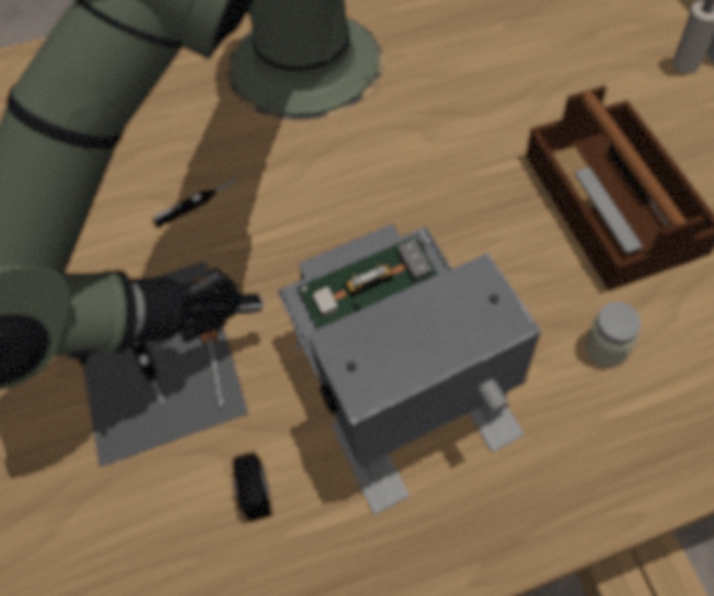

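View pics/w14.png

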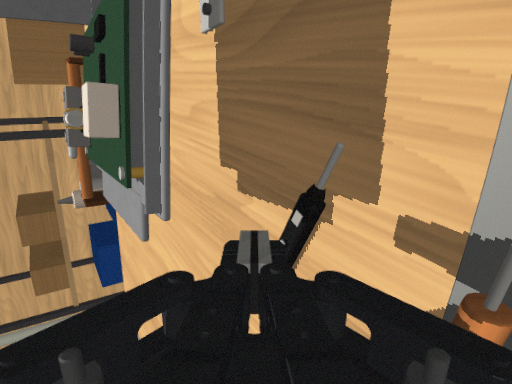

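Clear: in the wrist view the door edge is at the left (cols 100–170) and the fingers at (245,255) are below its level. I'll slide in under the lip's end.

```bash
python3 -m inch '[{"dx":-1,"dy":-11,"dz":17,"rx":0,"ry":0,"rz":0,"hand":1},{"dx":0,"dy":-10,"dz":17,"rx":0,"ry":0,"rz":0,"hand":1},{"dx":-1,"dy":-11,"dz":16,"rx":0,"ry":0,"rz":0,"hand":1}]'
python3 -m inch '[{"dx":-1,"dy":-10,"dz":17,"rx":0,"ry":0,"rz":0,"hand":1},{"dx":0,"dy":0,"dz":0,"rx":0,"ry":0,"rz":0,"hand":1}]'
python3 - <<'E'
from side import *
s=bot.observe(); print(s['qpos'].round(2))
im,d=bot.grab_frame('scene'); save(cv2.resize(im[150:350,100:330],None,fx=3.2,fy=3.0),'s15.png')
im,d=bot.grab_frame('wrist'); save(im,'w15.png')
E
```

```text
clock: 23.35
position: [0.5155, -0.1376, 0.0972]
tool_rot: [-2.174, -0.006, 0.109]
force: [-0.1, 0.6, -0.4]
grip_width: -0.0001
clock: 23.55
position: [0.5121, -0.1164, 0.096]
tool_rot: [-2.172, -0.005, 0.111]
force: [0.4, -0.2, -0.1]
grip_width: -0.0003
[ 0.24  1.02  0.47  1.63 -1.    1.59 -0.23]
```

View pics/w15.png

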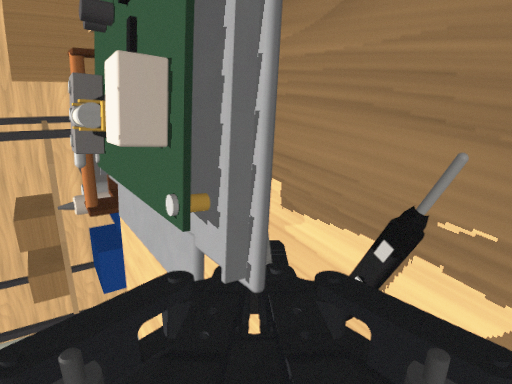

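View pics/s15.png

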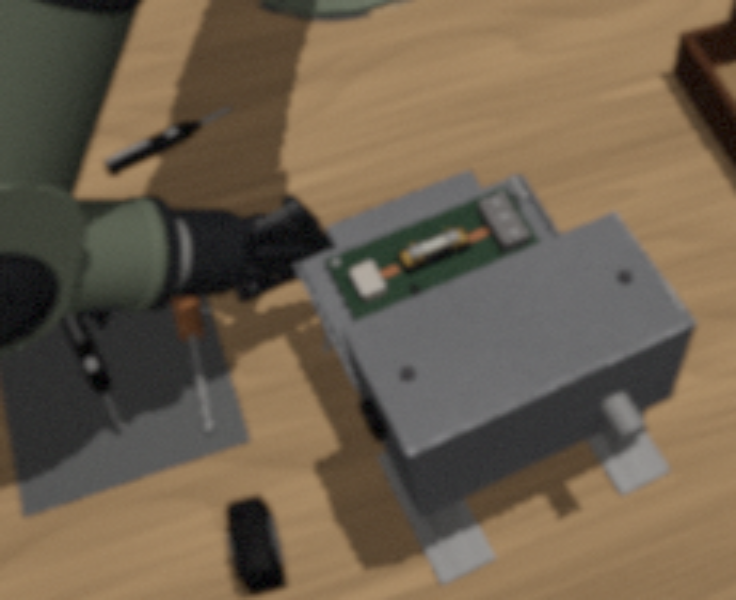

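The fingers are under the lip's right end (TCP y_c −53, out 152 mm, z 96) with no contact force. I'll lift.

```bash
python3 -m inch '[{"dx":0,"dy":-5,"dz":-3.4,"rx":0,"ry":0,"rz":0,"hand":1},{"dx":0,"dy":-4,"dz":-2.8,"rx":0,"ry":0,"rz":0,"hand":1},{"dx":0,"dy":-4,"dz":-2.8,"rx":0,"ry":0,"rz":0,"hand":1}]'
python3 -m inch '[{"dx":0,"dy":-4,"dz":-2.8,"rx":0,"ry":0,"rz":0,"hand":1},{"dx":0,"dy":-4,"dz":-2.8,"rx":0,"ry":0,"rz":0,"hand":1}]'
```

```text
clock: 23.95
position: [0.5121, -0.1195, 0.1096]
tool_rot: [-2.173, -0.003, 0.108]
force: [3.1, -1.7, -6.9]
grip_width: 0.0
clock: 24.15
position: [0.5121, -0.1194, 0.1191]
tool_rot: [-2.173, -0.003, 0.108]
force: [4.9, -3.0, -6.6]
grip_width: 0.0
```

```bash
python3 -m inch '[{"dx":1.5,"dy":-7.4,"dz":-5.1,"rx":0,"ry":0,"rz":0,"hand":1},{"dx":1.5,"dy":-7.4,"dz":-5.1,"rx":0,"ry":0,"rz":0,"hand":1},{"dx":3.3,"dy":-12.2,"dz":-8.4,"rx":0,"ry":0,"rz":0,"hand":1}]'
python3 -m inch '[{"dx":5,"dy":-11.7,"dz":-8,"rx":0,"ry":0,"rz":0,"hand":1},{"dx":6,"dy":-11.3,"dz":-7.7,"rx":0,"ry":0,"rz":0,"hand":1},{"dx":7.5,"dy":-10.7,"dz":-7.3,"rx":0,"ry":0,"rz":0,"hand":1}]'
```

```text
clock: 24.45
position: [0.5178, -0.1186, 0.1518]
tool_rot: [-2.172, -0.002, 0.108]
force: [3.0, -3.5, -7.9]
grip_width: -0.0001
clock: 24.75
position: [0.5366, -0.1161, 0.194]
tool_rot: [-2.172, -0.003, 0.109]
force: [0.2, -4.0, -7.4]
grip_width: 0.0003
```

```bash
python3 -m inch '[{"dx":9,"dy":-10.1,"dz":-7,"rx":0,"ry":0,"rz":0,"hand":1},{"dx":10,"dy":-9.3,"dz":-6.4,"rx":0,"ry":0,"rz":0,"hand":1},{"dx":11,"dy":-8.4,"dz":-5.8,"rx":0,"ry":0,"rz":0,"hand":1}]'
python3 -m inch '[{"dx":12,"dy":-7.4,"dz":-5.1,"rx":0,"ry":0,"rz":0,"hand":1},{"dx":12.8,"dy":-6.6,"dz":-4.5,"rx":0,"ry":0,"rz":0,"hand":1},{"dx":13.6,"dy":-5.3,"dz":-3.6,"rx":0,"ry":0,"rz":0,"hand":1}]'
python3 - <<'E'
from side import *
s=bot.observe(); print(s['qpos'].round(2))
im,d=bot.grab_frame('scene'); save(cv2.resize(im[150:350,100:330],None,fx=3.2,fy=3.0),'s16.png')
E
```

```text
clock: 25.05
position: [0.5664, -0.1126, 0.2277]
tool_rot: [-2.171, -0.002, 0.11]
force: [-2.2, -0.9, -6.0]
grip_width: -0.0001
clock: 25.35
position: [0.6044, -0.1081, 0.2513]
tool_rot: [-2.171, -0.002, 0.11]
force: [-3.0, -0.2, -5.5]
grip_width: -0.0003
[ 0.19  0.9   0.51  1.37 -1.03  1.81 -0.57]
```

View pics/s16.png

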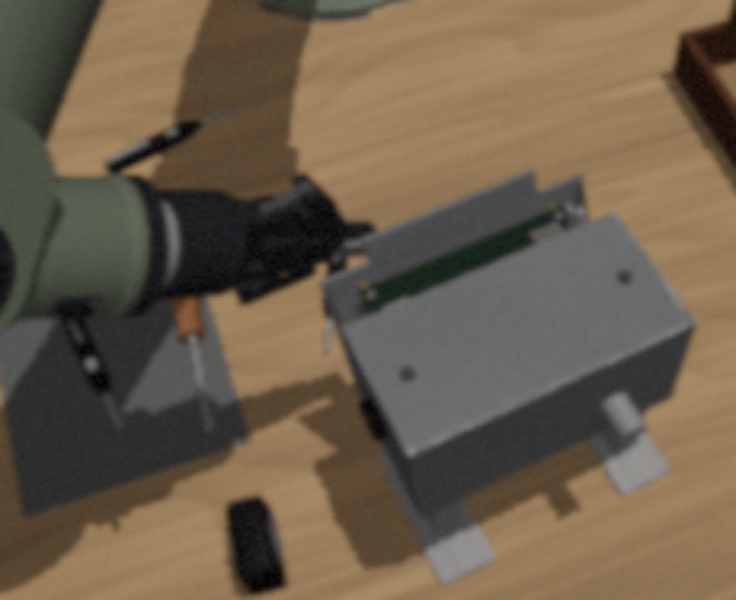

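The scene shows the door most of the way up (about 0.3 rad), with the finger on its outer face near the lip. Continuing.

```bash
python3 -m inch '[{"dx":14,"dy":-4.2,"dz":-2.9,"rx":0,"ry":0,"rz":0,"hand":1},{"dx":14,"dy":-2.5,"dz":-1.7,"rx":0,"ry":0,"rz":0,"hand":1}]'
python3 -m inch '[{"dx":5,"dy":0,"dz":0,"rx":0,"ry":0,"rz":0,"hand":1},{"dx":4,"dy":0,"dz":0,"rx":0,"ry":0,"rz":0,"hand":1}]'
```

```text
clock: 25.6
position: [0.6318, -0.1052, 0.2591]
tool_rot: [-2.17, -0.002, 0.11]
force: [-3.8, 0.1, -3.5]
grip_width: -0.0002
clock: 25.8
position: [0.6401, -0.1044, 0.2592]
tool_rot: [-2.17, -0.002, 0.111]
force: [-10.8, -2.1, 4.8]
grip_width: -0.0002
```

```bash
python3 -m inch '[{"dx":3,"dy":0,"dz":0,"rx":0,"ry":0,"rz":0,"hand":1},{"dx":2,"dy":0,"dz":0,"rx":0,"ry":0,"rz":0,"hand":1}]'
python3 -m inch '[{"dx":2,"dy":0,"dz":0,"rx":0,"ry":0,"rz":0,"hand":1}]'
python3 -m inch '[{"dx":2,"dy":0,"dz":0,"rx":0,"ry":0,"rz":0,"hand":1}]'
```

```text
clock: 26.0
position: [0.6451, -0.1039, 0.2593]
tool_rot: [-2.17, -0.002, 0.11]
force: [-6.9, -0.2, 4.5]
grip_width: -0.0001
clock: 26.1
position: [0.6472, -0.1036, 0.2593]
tool_rot: [-2.17, -0.003, 0.11]
force: [-3.8, -0.1, 3.6]
grip_width: -0.0002
clock: 26.2
position: [0.6495, -0.1034, 0.259]
tool_rot: [-2.17, -0.003, 0.11]
force: [-2.8, 0.2, 2.0]
grip_width: -0.0001
```

Past the crest; the force is falling. I'll press home until it firms up.

```bash
python3 -m inch '[{"dx":2,"dy":0,"dz":0,"rx":0,"ry":0,"rz":0,"hand":1},{"dx":1.5,"dy":0,"dz":0,"rx":0,"ry":0,"rz":0,"hand":1}]'
python3 -m inch '[{"dx":1.5,"dy":0,"dz":0,"rx":0,"ry":0,"rz":0,"hand":1}]'
python3 -m inch '[{"dx":1,"dy":0,"dz":0,"rx":0,"ry":0,"rz":0,"hand":1}]'
```

```text
clock: 26.4
position: [0.6514, -0.1033, 0.2588]
tool_rot: [-2.169, 0.001, 0.111]
force: [-31.8, -0.2, 9.3]
grip_width: 0.0002
clock: 26.5
position: [0.6515, -0.1034, 0.2588]
tool_rot: [-2.168, 0.004, 0.113]
force: [-45.7, -1.6, 10.1]
grip_width: 0.0
clock: 26.6
position: [0.6516, -0.1034, 0.2588]
tool_rot: [-2.168, 0.006, 0.113]
force: [-51.8, -0.6, 11.4]
grip_width: -0.0001
```

Firm stop at 52 N, so the door is home. I'll back straight off and check.

```bash
python3 -m inch '[{"dx":-5,"dy":0,"dz":0,"rx":0,"ry":0,"rz":0,"hand":1},{"dx":-20,"dy":0,"dz":0,"rx":0,"ry":0,"rz":0,"hand":1},{"dx":-30,"dy":0,"dz":-10,"rx":0,"ry":0,"rz":0,"hand":1},{"dx":-30,"dy":-5,"dz":-30,"rx":0,"ry":0,"rz":0,"hand":1},{"dx":-20,"dy":-10,"dz":-40,"rx":0,"ry":0,"rz":0,"hand":1},{"dx":-10,"dy":-20,"dz":-40,"rx":0,"ry":0,"rz":0,"hand":1},{"dx":0,"dy":0,"dz":0,"rx":0,"ry":0,"rz":0,"hand":1},{"dx":0,"dy":0,"dz":0,"rx":0,"ry":0,"rz":0,"hand":1}]'
python3 - <<'E'
from h import *
for n in ['top','scene']:
    im,d=bot.grab_frame(n); c=bot.get_calibration(n); P=cloud(c,d)
    save(cv2.resize(im[90:280,160:410] if n=='top' else im[150:384,60:380],None,fx=2.5 if n=='scene' else 3,fy=2.5 if n=='scene' else 3),n+'17.png')
    q=P.reshape(-1,3); b=(q[:,0]>.5)&(q[:,0]<1)&(abs(q[:,1]+.04)<.2)
    for lo,hi in [(.262,.272),(.272,.3)]:
        l=q[b&(q[:,2]>lo)&(q[:,2]<hi)]
        l=l[l[:,0]<.69]; print(n,lo,len(l),cv2.minAreaRect((l[:,:2]*1000).astype(np.float32)),l[:,2].max())
    P0=np.load(n+'P.npy')
    for t in ['screwdriver','jar','tape_measure','tester','tester_tip']:
        for r in bot.tip_of(n,t)[:3]:
            a,e=r['centre']; print(t,round(r['score'],2),np.round([a,e]),P[int(round(a)),int(round(e))].round(3))
E
```

```text
clock: 27.4
position: [0.5497, -0.1952, 0.3556]
tool_rot: [-2.172, -0.005, 0.107]
force: [0.7, 0.4, -0.9]
grip_width: -0.0001
top 0.262 189 ((667.26220703125, -43.003517150878906), (46.781681060791016, 215.34486389160156), 1.5323761701583862) 0.27181140972163376
top 0.272 114 ((654.4078979492188, -45.23358154296875), (7.849208354949951, 135.69195556640625), 7.438622951507568) 0.2921393081793977
screwdriver 0.58 [195. 328.] [ 0.507 -0.271  0.027]
screwdriver 0.16 [138. 186.] [0.688 0.225 0.084]
tape_measure 0.47 [134. 324.] [ 0.718 -0.253  0.059]
tester 0.62 [204. 290.] [ 0.475 -0.139  0.015]
tester 0.42 [199. 356.] [ 0.495 -0.372  0.024]
tester_tip 0.74 [175. 298.] [ 0.581 -0.169 -0.001]
tester_tip 0.54 [177. 348.] [ 0.577 -0.349  0.002]
scene 0.262 149 ((669.47119140625, -28.97571563720703), (184.28929138183594, 38.120784759521484), 89.68194580078125) 0.2718418010189122
scene 0.272 237 ((657.965087890625, -46.08202362060547), (6.8328704833984375, 140.0155792236328), 7.293175220489502) 0.28614068656205827
screwdriver 0.61 [263. 163.] [ 0.512 -0.272  0.004]
jar 0.74 [268. 348.] [0.727 0.22  0.039]
tape_measure 0.76 [333. 183.] [ 0.749 -0.259  0.061]
tester 0.72 [240. 205.] [ 0.485 -0.134  0.014]
tester 0.57 [271. 128.] [ 0.51  -0.372  0.018]
tester_tip 0.65 [267. 199.] [ 0.556 -0.174 -0.005]
tester_tip 0.61 [261. 162.] [ 0.51  -0.272  0.015]
tester_tip 0.58 [292. 136.] [ 0.575 -0.363  0.004]
```

View pics/top17.png

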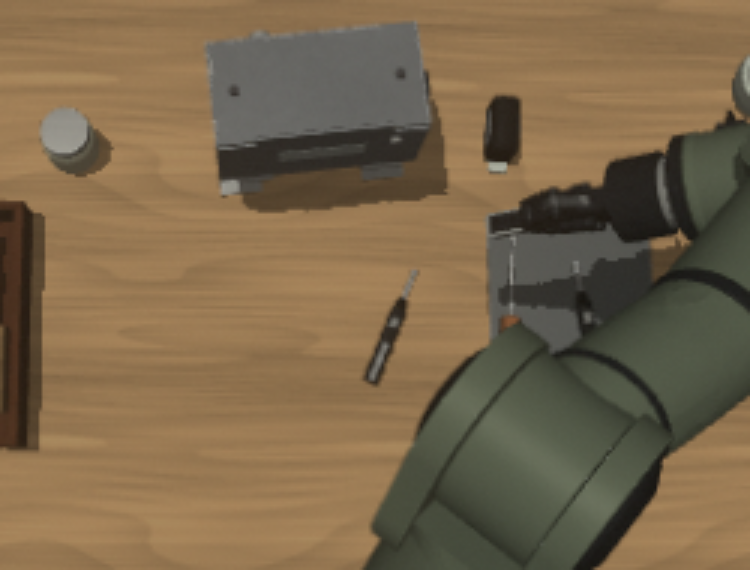

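View pics/scene17.png

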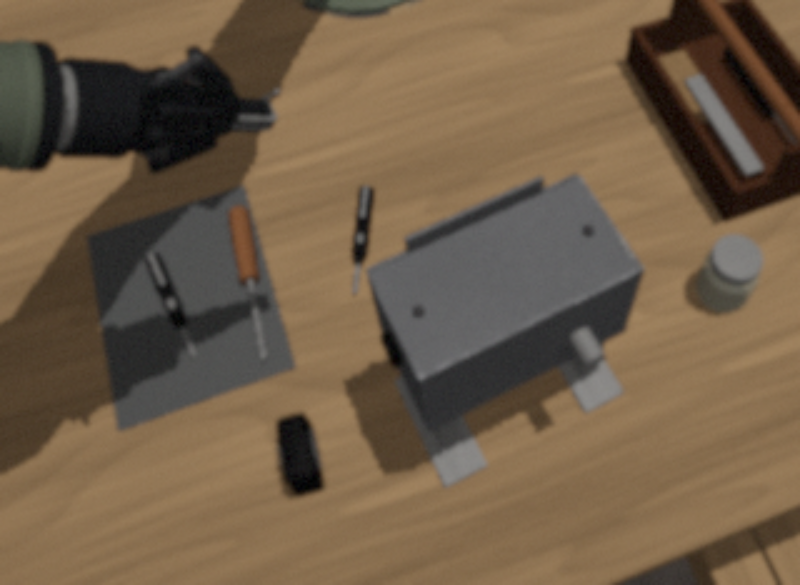

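Both cameras put the lip within 0.5 mm of its position at the start (x 654.4 vs 654.7 mm, 658.0 vs 657.8 mm), so the door is fully shut. The pen lies flat on the mat, the other things are where they were, and the arm is clear.

```bash
python3 -c "
from workcell import bot
print(bot.observe()['clock'], bot.job_done())"
```

```text
the job is handed in; nothing more can be done
28.0 None
```

The fuse check is done and handed in at 28.0 s of the 72 s allowed. No verdict came back.

- **Door down:** I hooked the lip from behind and lowered the door to its stop, with about 34 N upward on the fingers at the end.
- **Fuse touches:** I took the pen on the mat, the one farthest to the robot's right. Its tip touched the supply cap first (about 4 N), then the other cap (about 3 N). Close-up pictures show the tip on each cap.
- **Pen back:** It lies flat on the mat. Its measured position came out 3–4 mm from where it started, about as much as the pose readings jitter.
- **Door shut:** I pushed it up from under the lip's right end. Past the catch the force fell to about 3 N, then I pressed to a firm stop at 52 N.
- **Final check:** Both cameras show the lip within 0.5 mm of where it was at the start. The screwdriver, jar, tape measure and other pens are where they were, and the arm touches nothing.

**What failed or disagreed:**
- My first plan for closing the door, tilting the gripper forward under the lip, was out of the arm's reach, so I came in from the side instead.
- A sideways shift over the supply cap went about 5 mm too far, and I corrected it before touching.
- In the last top picture the arm hid part of the mat. The pen and screwdriver were confirmed in the scene view.

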